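Clean out a crusted foot thread with a tap, half a turn on, a quarter back

ROBOT

A 6-joint arm with a two-finger parallel gripper is mounted at the origin on the work surface. World frame = base frame: x ahead of the robot, y to its left, z up, the work surface at z = 0. Lengths are in m, angles in rad, forces in N, time in s.
With the tool pointing down it reaches from about 0.225 to 0.875 m from the base axis. Payload 3.4 kg.
Tool frame: the origin (TCP) lies between the finger pads; the fingertips stand 11 mm ahead of it and the grasp point (between the pads) lies 8 mm behind it; z points along the fingers, y is the direction in which the jaws open and shut (so a half turn about z gives the same grasp; the last joint's range is limited). The gripper opens to 85 mm and grips with 20 to 120 N. Pads are 22 mm wide; open, the fingers measure 114 mm over their backs; the gripper's body (76 mm by 85 mm) begins 54 mm behind the grasp point. The pads swing forward as they close: fully open they stand 13 mm farther back than shut.
Start: joints at [-1.228, 0.276, 1.505, -0, 1.361, -0.121], TCP at [0.257, -0.514, 0.242] pointing down, gripper open.
Joint ranges: [-2.89, 2.89], [-0.75, 2.08], [0.22, 2.7], [-1.18, 4.32], [0.11, 2.71], [-2.7, 2.7]. Speed limits (rad/s): [2.57, 2.57, 3.14, 3.14, 3.14, 3.14].

INTERFACE

Orientations are given as a unit quaternion [w, x, y, z].
In Python, from rig import manip gives the robot as it stands. The module is installed in compiled form; this text tells all that it offers.
- The arm moves only by the tool move_arm, never from a script. Its argument "series" is a list that holds one entry, the list of rows, each a list of 7 numbers: the shift along the world's x, y, z in m, then the turn, a rotation vector about the world's x, y, z in rad, then the finger opening in m, from 0 to 0.0854. A call has 1 to 20 rows; each row shifts and turns the commanded pose from where the row before left it; what a row does not reach is not made up. A row lasts 1/12 s, in which the tool goes at most 41.7 mm and 7.16 degrees, less where a joint would pass 70% of its speed; a pose out of reach is approached as far as the arm can. A call with a gripper value outside its range is refused whole. The fingers move at their own pace and stop on an object; "newtons" is the grip in N (left out, the last holds). Time passes only in rows, so rows that do not move let the fingers close. It gives the time, the measured TCP pose, the force and the opening at its end, in the units of the state.
- manip.get_state(): the state, without advancing time (a new reading comes with each control period).
- manip.get_image(name): name is "scene" or "top" or "wrist"; returns a dict with "color" (400x640x3 uint8, red, green, blue), "fx", "fy", "cx", "cy" (pixels), "R" (3x3) and "t" (3): a world point X has camera coordinates R X + t; the wrist camera has in their place "tool_from_camera" (4x4, takes a point from camera to tool coordinates, whose origin is the TCP and whose axes are the flange's). Camera axes: x right, y down, z forward; pixel columns grow to the right and rows downward; lengths in m; the calibration is good to about 2 mm. A picture is of the moment at which its call begins: read the wrist's pose just before it. There is no depth.
- manip.sign_off(): hands the job in, once; it reports no verdict.
The state is a dict: "clock": time; "qpos": joint angles; "qd": joint speeds; "effort": joint torques, N m; "position": TCP position; "ee_rot": TCP orientation; "contact_force": force on the tool from outside, world axes, zero at the start; "moment": the same for the moment, N m; "width": finger opening in m.
Only numpy, scipy, OpenCV 4.12 (cv2) and the standard library are available. Lean on these libraries where they do the work, as an engineer would, in place of code of your own. Each camera call takes 0.05 s, during which the arm holds its last target.

TASK

Fit the T-handled socket wrench squarely down over the tap that stands in the machine foot's boss, without jamming it down hard, and clean the crusted thread: half a turn clockwise, then a quarter turn back, again half a turn clockwise and a quarter back, and so on until the tap comes up solid at full depth, a little under one turn in all. Stop when you feel it come up solid, as forcing it winds up and snaps the tap; then let go, leaving the wrench seated upright on the tap. Do not disturb the bowl, jar, cup or scraper.

Things in the scene. Friction and masses are not known exactly. Their poses are not given: they have to be found in the camera images.
- wrench: Loose steel T-handled socket wrench, 0.25 to 0.5 kg, standing on its socket. Origin: centre of the socket's underside; z up. Socket: dark block 36 x 36 mm, 32 mm high, with a square hole from below 17.6 mm wide, 18 mm deep, 2 mm chamfer, sides along x and y. Above it a round neck 14 mm thick and a flat cross bar along x, 150 mm long, 12 mm wide, from 50 to 66 mm up. Fits the tap at any quarter turn.
- wrench_bar (a point): Centre of the wrench's cross bar, 58 mm above the wrench's origin; axes as the wrench (x along the bar). Grip here across the bar from above; the socket's top lies 26 mm below this point.
- tap_top (a point): Centre of the top of the tap's square drive; x and y square to its flats, turning with the tap, z up. Square 16 mm wide, 20 mm tall, on a round 20 mm shank 12 mm long. Starts 92 mm above the bench, sinks 0.3 mm per rad of thread cleared. The seated wrench rests on it, socket underside 18 mm below this point, with up to about 0.2 rad of free play.
- casting: Fixed aluminium machine foot on the bench: base plate 140 mm (x) by 100 mm (y), 12 mm thick, with a round boss in its middle, 50 mm across, top 50 mm above the bench, from which the tap stands up. Origin: centre of the underside.
- thread (a joint): Rad of crusted thread cleared so far: it grows as the tap is turned clockwise (seen from above) into fresh crust, against about 0.4 N m, and does not fall when the tap is turned back. Starts at 0 to 0.3; the tap comes up solid at 5.6.
- backoff (a joint): Rad by which the tap stands back from the deepest point reached: 0 at the front, negative when turned back anticlockwise (a quarter turn back is -1.57; mechanical limit -3.3). Turning within cleared thread takes about 0.15 N m, either way.
- twist (a joint): Elastic wind-up of the tap's shank in rad, positive when driven clockwise; 4 N m per rad, so about 0.1 when turning fresh crust. It snaps at 0.28 (about 1.1 N m) either way.
- bowl: Loose steel bowl, bystander, 170 mm across, 75 mm high. Origin: centre of the underside.
- jar: Loose white lidded jar, bystander, 76 mm across, 110 mm high. Origin: centre of the underside.
- scraper: Loose dough scraper lying flat, bystander, about 120 by 112 mm, 18 mm high. Origin: on its underside.
- cup: Loose steel cup, bystander, 72 mm across, 85 mm high. Origin: centre of the underside.
There are look-alikes about, which are no part of the job. Several things have the shape of the wrench; the one meant has the colours described above. Leave any pink look-alike of the casting alone.

How it is judged:
On the way, in this order (a step that is already met when the one before it is completed fails the run):
1. the wrench is seated on the tap's square, before the tap has been turned (z of wrench in the frame of tap_top below -0.0135 m and horizontal distance between wrench and tap_top below 0.005 m and angle between wrench's own z axis and vertical below 0.12 rad and value of joint thread below 1 rad), for 0.1 s.
2. the tap has gone about half a turn on (thread past 2.6) (value of joint thread above 2.6 rad), for 0.05 s.
3. it is turned about a quarter back (backoff below -1.1) before the thread passes 4.1 (value of joint backoff below -1.1 rad and value of joint thread below 4.1 rad), for 0.05 s.
4. it has gone about half a turn on again (thread past 4.2) (value of joint thread above 4.2 rad), for 0.05 s.
5. it is turned about a quarter back again (backoff below -1.1) before the thread passes 5.4 (value of joint backoff below -1.1 rad and value of joint thread below 5.4 rad), for 0.05 s.
6. it has come up solid at full depth (thread past 5.45) (value of joint thread above 5.45 rad), for 0.05 s.
At the end, for the whole second after the job is handed in: The tap is at full depth (thread past 5.45 of 5.6 rad, turned back no more than 0.4 rad), not wound up (twist within 0.1 rad), and the wrench is left at rest on it, upright within 0.12 rad, within 5 mm of its axis, its socket's underside at least 13.5 mm below the top of the square (value of joint thread above 5.45 rad and value of joint backoff above -0.4 rad and z of wrench in the frame of tap_top below -0.0135 m and horizontal distance between wrench and tap_top below 0.005 m and angle between wrench's own z axis and vertical below 0.12 rad and linear speed of wrench below 0.02 m/s and value of joint twist between -0.1 and 0.1 rad); the robot touches nothing.
It fails at once if the tap is overloaded and snaps (twist beyond 0.28 rad either way) (value of joint twist above 0.28 rad or value of joint twist below -0.28 rad).
It fails at once if the tap is turned back by far more than a quarter turn (backoff below -2.7) (value of joint backoff below -2.7 rad).
It fails at once if the wrench is jammed down on the tap with more than 35 N before it has gone home (contact force between wrench and casting above 35 N and z of wrench in the frame of tap_top above -0.0135 m and horizontal distance between wrench and tap_top below 0.02 m).
It fails at once if a bystander is moved by more than 20 mm (distance of any of bowl, jar, scraper, cup from where it was at the start of the episode above 0.02 m).
It also fails if it takes over 72 s, if anything falls off the work surface, if the arm or the gripper's body presses on something with over 40 N, if the wrist force passes 120 N, or if a joint passes its speed limit or range.

## Working session

There is one attempt and no reset: what is moved stays moved. The work goes in short steps, Python scripts to look and compute and a tool call to move; the robot and the scene stay as the last step left them, time stands still between calls to the robot, and variables do not carry over. Pictures are saved under pics/ and viewed, and the job is handed in when it is done.

Besides the shell and the picture viewer there is one more tool, called after "Emit:" as a command line: name --argument value ..., lists and objects as JSON in quotes. move_arm: Moves the arm, as the interface text tells. Its arguments: {"type":"object","properties":{"series":{"type":"array"},"newtons":{"type":"number"}},"required":["series"]}

```bash
mkdir -p pics
cat > h.py <<'E'
from rig import manip
import numpy as np, cv2
from scipy.spatial.transform import Rotation as Ro
def img(n,save=None):
    d=manip.get_image(n)
    if save: cv2.imwrite('pics/'+save+'.png',d['color'][:,:,::-1])
    return d
def ray(d,u,v,z):
    R=np.array(d['R']);t=np.array(d['t']);o=-R.T@t
    r=R.T@np.array([(u-d['cx'])/d['fx'],(v-d['cy'])/d['fy'],1]);return o+r*(z-o[2])/r[2]
def proj(d,X):
    c=np.array(d['R'])@np.array(X)+np.array(d['t']);return d['fx']*c[0]/c[2]+d['cx'],d['fy']*c[1]/c[2]+d['cy']
E
python3 - <<'E'
from h import *
s=manip.get_state();print(s)
for n in ['scene','top','wrist']:
    d=img(n,n+'0')
    print(n,{k:v for k,v in d.items() if k!='color'})
E
```

```text
{'clock': 0.0, 'qpos': array([-1.22803759e+00,  2.76598425e-01,  1.50614170e+00,  7.01197076e-06,
        1.36066914e+00, -1.20999716e-01]), 'qd': array([ 1.26564032e-03,  9.60636317e-05,  4.30358542e-05,  6.25909246e-04,
       -2.67840084e-03,  1.78117875e-04]), 'effort': array([-4.77238664e-04, -4.16777515e+01, -2.45800638e+01, -7.09961796e-05,
        1.12179236e-02,  1.00226924e-05]), 'position': array([ 0.25703256, -0.51379261,  0.24143431]), 'ee_rot': array([-9.03110202e-04,  9.73236022e-01,  2.29806052e-01, -9.70994295e-05]), 'contact_force': array([-0.11230738,  0.02444069,  0.68498503]), 'moment': array([-0.02376424, -0.03673484,  0.01231674]), 'width': 0.0852350219888827}
scene {'fx': 434.0993848512836, 'fy': 434.0993848512836, 'cx': 324.32876623514863, 'cy': 195.67624478442957, 'R': array([[-0.64784236,  0.76176117,  0.00449436],
       [ 0.41004814,  0.35368689, -0.84069383],
       [-0.64199751, -0.54279416, -0.5414921 ]]), 't': array([ 0.31818419, -0.16816546,  1.75651604])}
top {'fx': 474.003901816257, 'fy': 474.003901816257, 'cx': 311.71517151137186, 'cy': 203.51755602130538, 'R': array([[-0.01060635, -0.99981211, -0.01622487],
       [-0.998412  ,  0.01148647, -0.05515012],
       [ 0.05532613,  0.01561417, -0.99834624]]), 't': array([0.05776349, 0.56916252, 1.3933278 ])}
wrist {'fx': 316.11158285210513, 'fy': 316.11158285210513, 'cx': 316.6089799093729, 'cy': 204.191639624132, 'tool_from_camera': array([[-1.34027515e-03, -9.52881308e-01, -3.03340429e-01,
         7.79296958e-02],
       [ 9.99998700e-01, -1.00515100e-03, -1.26090615e-03,
        -5.34093994e-04],
       [ 8.96590971e-04, -3.03341724e-01,  9.52881417e-01,
        -1.32157723e-01],
       [ 0.00000000e+00,  0.00000000e+00,  0.00000000e+00,
         1.00000000e+00]])}
```

View pics/scene0.png

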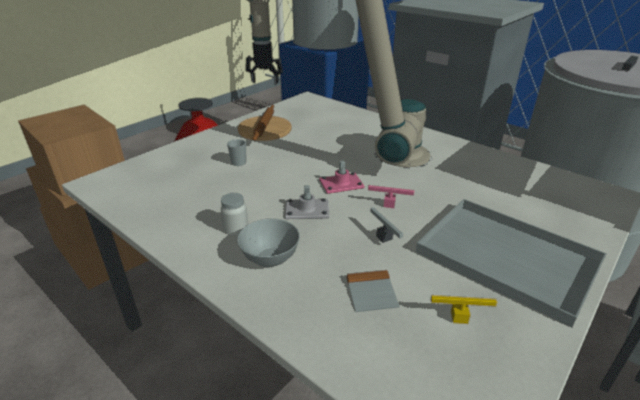

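View pics/top0.png

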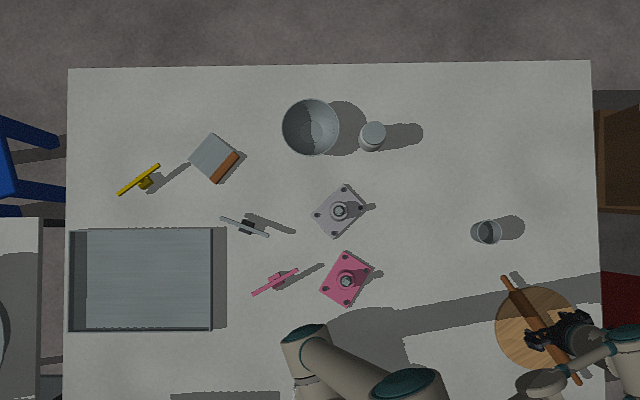

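View pics/wrist0.png

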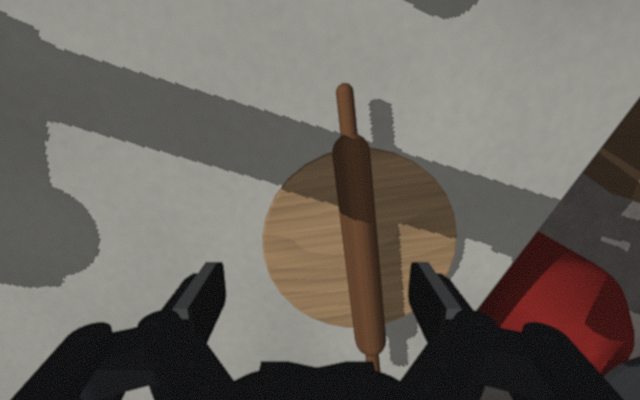

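Wrench-shaped things in the top view are yellow (140,180), pink (275,282) and steel with a dark socket (245,226). The steel one fits the description. The foot is the grey one at (340,211), not the pink one at (346,280). I'll confirm with enlarged crops.

Run:
```python
import cv2,numpy as np
a=cv2.imread('pics/top0.png');b=cv2.imread('pics/scene0.png')
c=[cv2.resize(x,(400,300),interpolation=cv2.INTER_CUBIC) for x in (a[196:256,210:290],a[180:240,300:380],b[200:260,350:430],b[170:230,265:345])]
cv2.imwrite('pics/crop0.png',np.vstack([np.hstack(c[:2]),np.hstack(c[2:])]))
```

```text
(no output)
```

View pics/crop0.png

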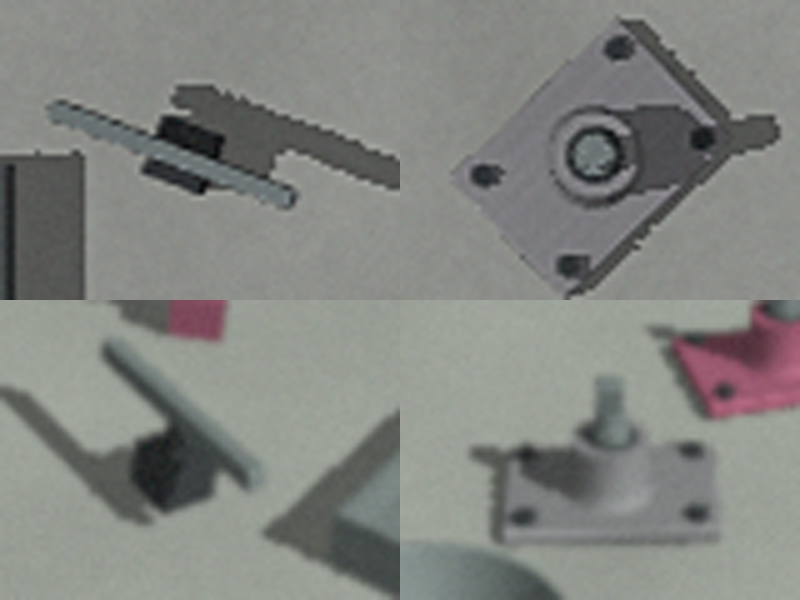

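The crops show bright bar on a dark socket at top-view (245,226), and a grey foot with the tap at (339,210). Next: rough positions.

Run:
```python
from h import *
d=img('top');e=img('scene')
a=ray(d,221,218.4,.066);b=ray(d,267.8,235.6,.066)
print('bar',a,b,np.linalg.norm(a-b),(a+b)/2,np.arctan2(*(b-a)[1::-1]))
t=ray(d,339,210.4,.092);print('tap',t)
print(proj(e,t),proj(e,(a+b)/2))
c=[ray(d,300+x/5,180+y/5,.012) for x,y in((60,175),(225,20),(325,145),(170,292))]
for i in range(4):print(c[i],np.linalg.norm(c[i]-c[(i+1)%4]),np.arctan2(*(c[(i+1)%4]-c[i])[1::-1]))
s=manip.get_state()
print(Ro.from_quat(s['ee_rot'],scalar_first=True).as_matrix(), s['qpos'])
```

```text
bar [0.5271938  0.31171895 0.066     ] [0.47649855 0.17735448 0.066     ] 0.14360995508615515 [0.50184618 0.24453672 0.066     ] -1.931578881111421
tap [ 0.54532496 -0.0261476   0.092     ]
(np.float64(307.0365523815299), np.float64(185.8124205194826)) (np.float64(385.93315756756317), np.float64(219.2077335266001))
[0.53573823 0.05104781 0.012     ] 0.13517781144582733 -0.8274964313089958
[ 0.62721591 -0.04847543  0.012     ] 0.09532667915680475 -2.4827826633311156
[ 0.55183908 -0.10683216  0.012     ] 0.127097798433741 2.317085400537465
[ 0.46554999 -0.01351527  0.012     ] 0.09536655887474199 0.7436775729621423
[[ 8.94355273e-01  4.47357305e-01 -2.95455670e-04]
 [ 4.47357388e-01 -8.94354881e-01  8.45361587e-04]
 [ 1.13936460e-04 -8.88227870e-04 -9.99999599e-01]] [-1.22800929e+00  2.76280369e-01  1.50547580e+00  6.00269603e-06
  1.36073197e+00 -1.21022648e-01]
```

Emit:
move_arm --series '[[[0.016, 0.027, 0, 0, 0, 0, 0.085], [0.016, 0.027, 0, 0, 0, 0, 0.085], [0.016, 0.027, 0, 0, 0, 0, 0.085], [0.016, 0.027, 0, 0, 0, 0, 0.085], [0.016, 0.027, 0, 0, 0, 0, 0.085], [0.016, 0.027, 0, 0, 0, 0, 0.085], [0.016, 0.027, 0, 0, 0, 0, 0.085], [0.016, 0.027, 0, 0, 0, 0, 0.085], [0.016, 0.027, 0, 0, 0, 0, 0.085], [0.016, 0.027, 0, 0, 0, 0, 0.085], [0.016, 0.027, 0, 0, 0, 0, 0.085], [0.016, 0.027, 0, 0, 0, 0, 0.085], [0.016, 0.027, 0, 0, 0, 0, 0.085], [0.016, 0.027, 0, 0, 0, 0, 0.085], [0.016, 0.027, 0, 0, 0, 0, 0.085], [0.016, 0.027, 0, 0, 0, 0, 0.085], [0.016, 0.027, 0, 0, 0, 0, 0.085], [0.016, 0.029, 0, 0, 0, 0, 0.085], [0, 0, 0, 0, 0, 0, 0.085]]]'

```text
clock: 1.83
position: [0.5477, -0.0214, 0.2421]
ee_rot: [-0.001, 0.973, 0.232, 0.001]
contact_force: [-0.3, -0.9, -0.4]
width: 0.0847
```

```bash
cat >> h.py <<'E'
def wimg(save=None):
    s=manip.get_state();d=img('wrist',save)
    T=np.eye(4);T[:3,:3]=Ro.from_quat(s['ee_rot'],scalar_first=True).as_matrix();T[:3,3]=s['position']
    C=T@np.array(d['tool_from_camera']);d['R']=C[:3,:3].T;d['t']=-C[:3,:3].T@C[:3,3]
    return s,d
def yaw(s):
    m=Ro.from_quat(s['ee_rot'],scalar_first=True).as_matrix();return np.arctan2(m[1,0],m[0,0])
E
python3 - <<'E'
from h import *
s,d=wimg('w1')
print(s['position'],s['qpos'],yaw(s),proj(d,[.5453,-.0261,.092]))
c=d['color'][:,:,::-1]
u,v=map(int,proj(d,[.5453,-.0261,.092]));p=c[max(0,v-60):v+60,u-80:u+80];cv2.imwrite('pics/w1c.png',cv2.resize(p,(800,600),interpolation=cv2.INTER_CUBIC));print(u,v)
E
```

```text
[ 0.54771411 -0.02141812  0.24210493] [-0.16853585  0.2344746   1.56343765  0.00394554  1.34209493  0.9330749 ] 0.46829029973029634 (np.float64(321.23861409185224), np.float64(196.90287498157528))
321 196
```

View pics/w1.png

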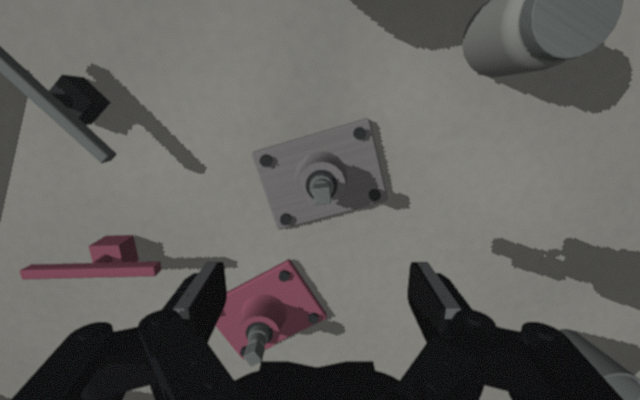

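View pics/w1c.png

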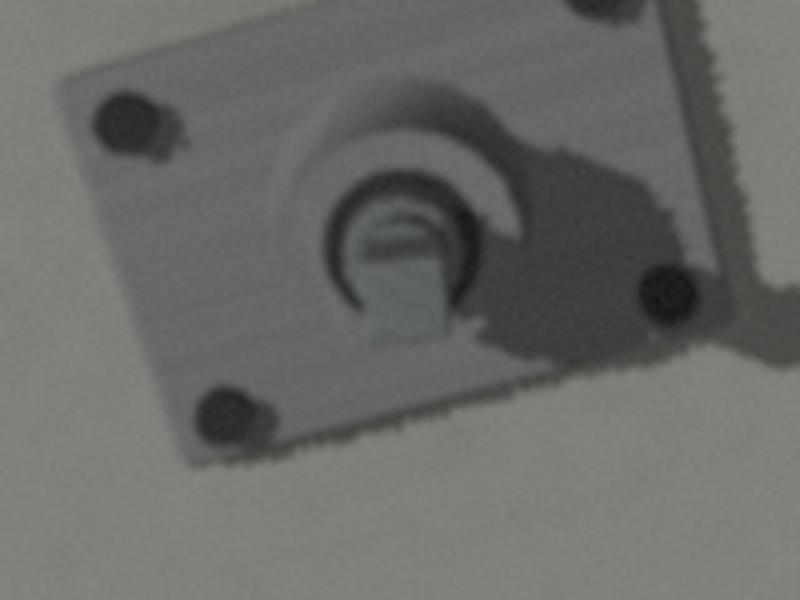

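Emit:
move_arm --series '[[[0, 0, -0.025, 0, 0, 0, 0.085], [0, 0, -0.025, 0, 0, 0, 0.085], [0, 0, -0.025, 0, 0, 0, 0.085], [0, 0, 0, 0, 0, 0, 0.085], [0, 0, 0, 0, 0, 0, 0.085]]]'

```text
clock: 2.3
position: [0.5439, -0.027, 0.1665]
ee_rot: [-0.0, 0.973, 0.229, -0.002]
contact_force: [0.0, 0.0, 1.0]
width: 0.0845
```

Run:
```python
from h import *
s,d=wimg('w2')
print(s['position'],s['qd'].round(3),yaw(s),proj(d,[.5453,-.0261,.092]))
c=d['color'][:,:,::-1]
u,v=map(int,proj(d,[.5453,-.0261,.092]));p=c[max(0,v-45):v+45,u-60:u+60];cv2.imwrite('pics/w2c.png',cv2.resize(p,(800,600),interpolation=cv2.INTER_CUBIC));print(u,v)
```

```text
[ 0.5439278  -0.02701211  0.16651279] [ 0.003 -0.026 -0.058  0.003  0.002  0.003] 0.4629482881450082 (np.float64(317.65995936745253), np.float64(218.26368227459514))
317 218
```

View pics/w2c.png

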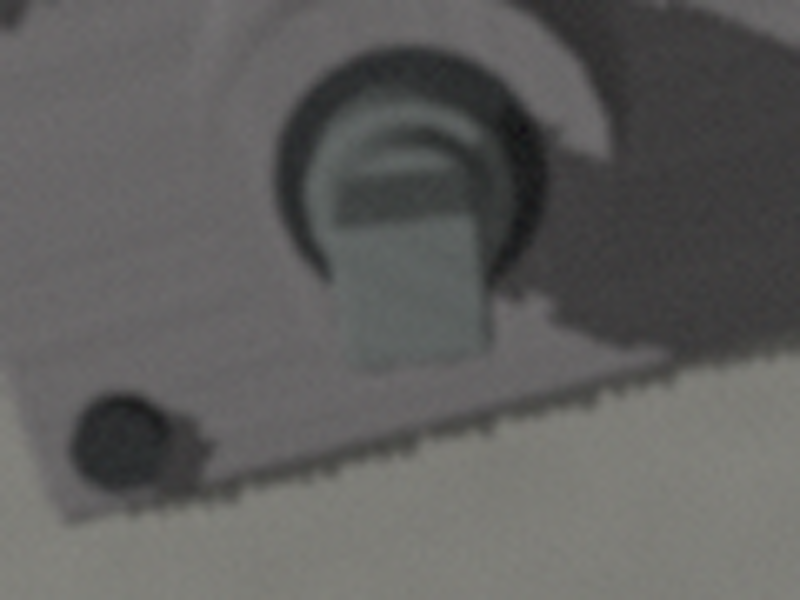

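Tap top square: crop corners near (333,228), (475,213), (490,353), (356,370).

Run:
```python
from h import *
s,d=wimg()
k=6.6667
P=[(333,228),(475,213),(490,353),(356,370)]
W=np.array([ray(d,257+x/k,173+y/k,.092) for x,y in P])
print(W.round(4),W.mean(0))
for i in range(4):
    e=W[(i+1)%4]-W[i];print(np.linalg.norm(e),np.mod(np.arctan2(e[1],e[0]),np.pi/2))
# colour mask
c=cv2.GaussianBlur(d['color'],(5,5),0).astype(int)
m=((c[:,:,2]-c[:,:,0]>4)&(c[:,:,1]>88)).astype(np.uint8);m[:200]=0;m[:,:300]=0;m[235:]=0;m[:,340:]=0
cn,_=cv2.findContours(m,0,1);cn=max(cn,key=cv2.contourArea)
w=np.array([ray(d,*p[0],.092)[:2] for p in cn]);r=cv2.minAreaRect((w*1e4).astype(np.float32));print(r, np.mod(np.radians(r[2]),np.pi/2))
b=d['color'][218,318],d['color'][205,318],d['color'][228,310];print(b, s['position'])
```

```text
[[ 0.5505 -0.0162  0.092 ]
 [ 0.5585 -0.0287  0.092 ]
 [ 0.5453 -0.0372  0.092 ]
 [ 0.5373 -0.0254  0.092 ]] [ 0.54787987 -0.02688258  0.092     ]
0.014832748090677117 0.5722950385989499
0.01567793181275624 0.5742538238899333
0.014340808525777035 0.5972305595554332
0.01604412124180681 0.6051545697125673Traceback (most recent call last):
  File "<stdin>", line 12, in <module>
ValueError: max() iterable argument is empty
```

Square measured: sides about 15 to 16 mm, flats at 0.585 rad mod π/2, centre (0.548,-0.027), against (0.545,-0.026) from the top camera. I'll turn the tool half a turn and look again to cancel the wrist camera's bias.

Emit:
move_arm --series '[[[0, 0, 0, 0, 0, 0.124, 0.085], [0, 0, 0, 0, 0, 0.124, 0.085], [0, 0, 0, 0, 0, 0.124, 0.085], [0, 0, 0, 0, 0, 0.124, 0.085], [0, 0, 0, 0, 0, 0.124, 0.085], [0, 0, 0, 0, 0, 0.124, 0.085], [0, 0, 0, 0, 0, 0.124, 0.085], [0, 0, 0, 0, 0, 0.124, 0.085], [0, 0, 0, 0, 0, 0.124, 0.085], [0, 0, 0, 0, 0, 0.124, 0.085], [0, 0, 0, 0, 0, 0.124, 0.085], [0, 0, 0, 0, 0, 0.124, 0.085], [0, 0, 0, 0, 0, 0.124, 0.085], [0, 0, 0, 0, 0, 0.124, 0.085], [0, 0, 0, 0, 0, 0.124, 0.085], [0, 0, 0, 0, 0, 0.124, 0.085], [0, 0, 0, 0, 0, 0.124, 0.085], [0, 0, 0, 0, 0, 0.124, 0.085], [0, 0, 0, 0, 0, 0.124, 0.085], [0, 0, 0, 0, 0, 0.124, 0.085]]]'

```text
clock: 4.07
position: [0.5465, -0.0268, 0.1696]
ee_rot: [0.002, 0.096, 0.995, -0.0]
contact_force: [-1.2, 0.0, 0.3]
width: 0.0845
```

Emit:
move_arm --series '[[[0, 0, 0, 0, 0, 0.124, 0.085], [0, 0, 0, 0, 0, 0.124, 0.085], [0, 0, 0, 0, 0, 0.124, 0.085], [0, 0, 0, 0, 0, 0.124, 0.085], [0, 0, 0, 0, 0, 0.124, 0.085], [0, 0, 0, 0, 0, 0.04, 0.085], [0, 0, 0, 0, 0, 0, 0.085], [0, 0, 0, 0, 0, 0, 0.085]]]'

```text
clock: 4.73
position: [0.5461, -0.0267, 0.169]
ee_rot: [0.001, -0.228, 0.974, -0.001]
contact_force: [0.8, -0.4, -0.4]
width: 0.0852
```

Run:
```python
from h import *
s,d=wimg('w3')
print(s['position'],s['qpos'],s['qd'].round(3),yaw(s))
c=d['color'][:,:,::-1]
u,v=map(int,proj(d,[.5466,-.0265,.092]));p=c[max(0,v-45):v+45,u-60:u+60];cv2.imwrite('pics/w3c.png',cv2.resize(p,(800,600),interpolation=cv2.INTER_CUBIC));print(u,v)
```

```text
[ 0.54612894 -0.02669006  0.16899035] [-1.76081461e-01  2.83989153e-01  1.68453827e+00 -3.17695090e-05
  1.16997974e+00 -2.20754100e+00] [ 0.003  0.006  0.01   0.001 -0.003  0.003] -2.6809148032704804
315 219
```

View pics/w3c.png

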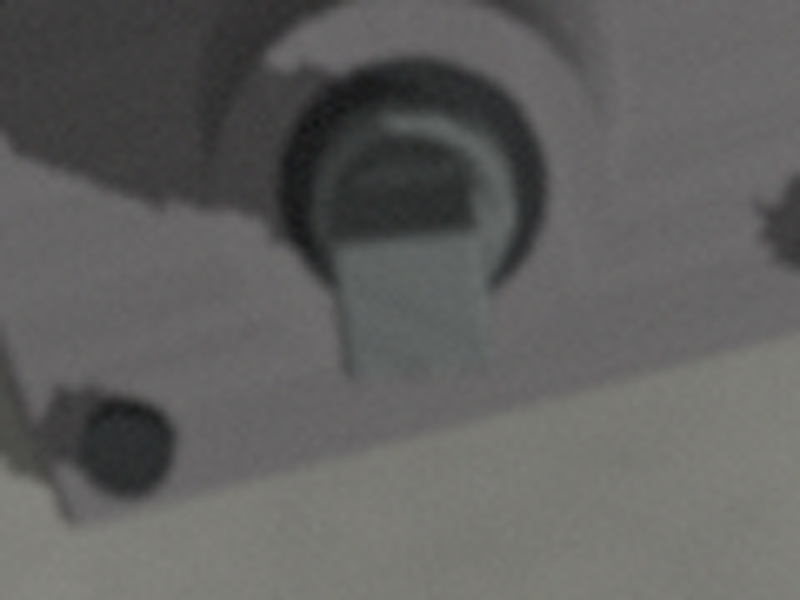

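Corners near (337,245), (475,232), (490,366), (352,379) in the crop.

Run:
```python
from h import *
s,d=wimg()
k=6.6667
P=[(337,245),(475,232),(490,366),(352,379)]
W=np.array([ray(d,255+x/k,174+y/k,.092) for x,y in P])
print(W.mean(0))
for i in range(4):
    e=W[(i+1)%4]-W[i];print(np.linalg.norm(e),np.mod(np.arctan2(e[1],e[0]),np.pi/2))
```

```text
[ 0.54642663 -0.0254843   0.092     ]
0.014499426298105076 0.5588174243049604
0.015168852053536025 0.5743942984264839
0.01480187557903981 0.5609373834838043
0.01519853508410391 0.554465525651453
```

Tap centre averages to about (0.547,-0.026) with flats at about 0.575 rad. Now to the wrench.

Emit:
move_arm --series '[[[-0.0055, 0.034, 0.004, 0, 0, 0.094, 0.085], [-0.0055, 0.034, 0.004, 0, 0, 0.094, 0.085], [-0.0055, 0.034, 0.004, 0, 0, 0.094, 0.085], [-0.0055, 0.034, 0.004, 0, 0, 0.094, 0.085], [-0.0055, 0.034, 0.004, 0, 0, 0.094, 0.085], [-0.0055, 0.034, 0.004, 0, 0, 0.094, 0.085], [-0.0055, 0.034, 0.004, 0, 0, 0.094, 0.085], [-0.0055, 0.034, 0.004, 0, 0, 0.094, 0.085], [0, 0, 0, 0, 0, 0, 0.085], [0, 0, 0, 0, 0, 0, 0.085]]]'

```text
clock: 5.67
position: [0.501, 0.2474, 0.1998]
ee_rot: [0.0, -0.571, 0.821, -0.0]
contact_force: [0.9, -1.2, 0.5]
width: 0.0849
```

Run:
```python
from h import *
s,d=wimg('w4')
print(s['position'],s['qpos'],s['qd'].round(3),yaw(s))
```

```text
[0.50102803 0.24737608 0.19980424] [ 3.34192156e-01  2.78280980e-01  1.61034430e+00 -1.49300410e-04
  1.25202012e+00 -2.45315208e+00] [-0.047 -0.001  0.024 -0.021  0.004  0.002] -1.924997816165306
```

View pics/w4.png

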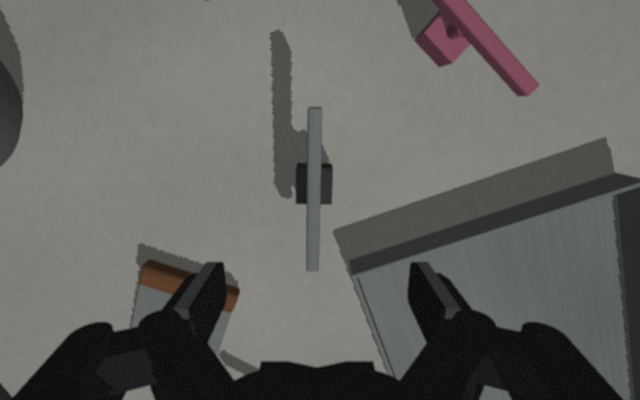

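Bar ends at (315,107) and (312,270). The scraper is at lower left and the tray corner at (335,230). Computing.

Run:
```python
from h import *
s,d=wimg()
c=d['color'].astype(int)
# edges of bar per row
g=cv2.GaussianBlur(d['color'],(3,3),0)
for v in (100,104,106,108,110,114): print(v,g[v,306:326].sum(1))
for v in (262,266,268,270,272,274): print(v,g[v,303:324].sum(1))
a=ray(d,315,107,.066);b=ray(d,312.5,270.5,.066)
print(a,b,np.linalg.norm(a-b),(a+b)/2,np.arctan2(*(b-a)[1::-1]),yaw(s),s['position'])
yx=np.array([np.cos(yaw(s)),np.sin(yaw(s))]);yy=np.array([yx[1],-yx[0]])
for n,(u,v),z in(('tray',(335,230),0),('tray',(352,268),.03),('scr',(238,308),.018),('scr',(238,290),.018)):
    w=ray(d,u,v,z);q=w[:2]-s['position'][:2];print(n,w,q@yx,q@yy)
# socket
for n,(u,v) in (('s1',(297,163)),('s2',(331,163)),('s3',(331,204)),('s4',(296,204))):
    w=ray(d,u,v,.032);q=w[:2]-s['position'][:2];print(n,q@yx,q@yy)
t=img('top')
print(ray(t,221,218.4,.066),proj(t,(a+b)/2))
```

```text
100 [396 396 396 396 396 397 399 398 398 399 399 398 395 395 396 396 395 393
 394 395]
104 [393 392 390 391 392 393 393 393 393 393 394 397 399 396 394 394 395 396
 396 394]
106 [393 393 391 388 384 385 384 384 384 384 385 386 386 386 387 390 395 396
 393 393]
108 [393 381 358 331 313 304 301 302 303 302 301 302 300 301 313 338 367 387
 393 393]
110 [390 359 306 264 255 261 265 265 266 268 268 265 261 261 264 284 326 367
 388 392]
114 [391 354 297 270 281 296 301 303 306 308 311 310 307 307 304 304 324 360
 387 394]
262 [385 387 375 340 291 268 280 295 301 302 304 306 307 305 302 303 321 355
 380 387 387]
266 [392 388 370 325 280 269 283 295 298 299 303 306 306 304 302 306 327 360
 381 387 389]
268 [393 387 367 324 280 269 283 296 300 301 305 308 308 308 305 305 326 359
 381 387 387]
270 [388 383 365 325 283 273 285 295 298 301 306 309 308 305 305 312 333 363
 382 387 387]
272 [387 385 379 359 334 319 318 320 323 325 327 326 326 325 329 342 363 380
 385 387 390]
274 [384 384 384 383 379 376 376 375 375 374 376 375 375 373 375 379 384 386
 388 390 390]
[0.47611652 0.17602217 0.066     ] [0.53018263 0.31346006 0.066     ] 0.1476899378591043 [0.50314957 0.24474111 0.066     ] 1.196004893493145 -1.9267126386467375 [0.50109389 0.2460476  0.19947979]
tray [0.50209352 0.30883889 0.        ] -0.059204333107454384 0.020942616318088168
tray [0.4971186  0.34432283 0.03      ] -0.09073089894470764 0.03797009422223844
scr [0.63874484 0.35417839 0.018     ] -0.14931836204462054 -0.09134592001328155
scr [0.62864789 0.33230239 0.018     ] -0.12529511516941183 -0.08950445318512701
s1 0.022915186892984402 -0.018478711551510207
s2 0.022869059795927443 0.013996870654550384
s3 -0.018216674330986306 0.01450833770404942
s4 -0.018165082221401906 -0.020300013288773254
[0.5271938  0.31171895 0.066     ] (np.float64(244.2854303035793), np.float64(226.53015082073188))
```

Length comes out 148 mm of the 150 mm expected; the centre (0.503,0.2447) agrees with the top camera within 1.5 mm. Descending to grasp.

Emit:
move_arm --newtons 60 --series '[[[0.002, -0.001, -0.02, 0, 0, -0.012, 0.085], [0, 0, -0.025, 0, 0, 0, 0.085], [0, 0, -0.025, 0, 0, 0, 0.085], [0, 0, -0.025, 0, 0, 0, 0.085], [0, 0, -0.025, 0, 0, 0, 0.085], [0, 0, -0.015, 0, 0, 0, 0.085], [0, 0, -0.0145, 0, 0, 0, 0.085], [0, 0, 0, 0, 0, 0, 0.085], [0, 0, 0, 0, 0, 0, 0.085]]]'

```text
clock: 6.57
position: [0.5031, 0.2433, 0.0493]
ee_rot: [-0.001, -0.565, 0.825, 0.0]
contact_force: [-0.3, 0.1, -0.5]
width: 0.0849
```

Run:
```python
from h import *
s,d=wimg('w5')
print(s['position'],s['qpos'],s['qd'].round(3),yaw(s))
```

```text
[0.50311318 0.24330906 0.0492773 ] [ 3.26037275e-01  4.27233442e-01  1.80771279e+00 -1.85164843e-04
  9.08745394e-01 -2.44460959e+00] [ 0.01  -0.024 -0.03  -0.    -0.001 -0.001] -1.941627031868616
```

View pics/w5.png

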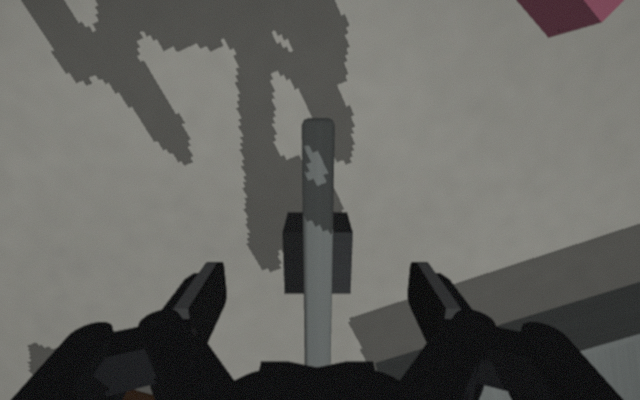

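The bar lies between the jaws; far end at (318,119), socket between columns 284 and 352.

Run:
```python
from h import *
s,d=wimg()
y=yaw(s);yx=np.array([np.cos(y),np.sin(y)]);yy=np.array([yx[1],-yx[0]])
g=d['color'].astype(int).sum(2)
print(g[110:132,318], g[205:240,292],g[285:300,290])
for u,v,z in((318,119,.066),(318,122,.066),(303,200,.066),(333,200,.066),(284,232,.032),(352,232,.032),(318,292,.0),(318,293,.032),(318,232,.032),(318,213,.0)):
    w=ray(d,u,v,z);q=w[:2]-s['position'][:2];print(u,v,z,(q@yx).round(4),(q@yy).round(4))
```

```text
[238 239 244 244 236 220 168 167 163 176 185 182 182 192 184 195 191 191
 191 196 188 190] [239 231 235 239 218 176 126  74  92  76  59  81  88  74  69  70  80  81
  90  77  72 100  62  75  76  82 104  91  97  83  89  81  89  86 110] [101 104  92  77 105 158 277 360 384 385 387 392 390 390 385]
318 119 0.066 0.0717 0.0007
318 122 0.066 0.0706 0.0007
303 200 0.066 0.0416 -0.005
333 200 0.066 0.0416 0.0065
284 232 0.032 0.0141 -0.0166
352 232 0.032 0.014 0.0184
318 292 0.0 -0.0423 0.0011
318 293 0.032 -0.022 0.0009
318 232 0.032 0.0141 0.0009
318 213 0.0 0.0132 0.0011
```

The wrench is about 2.5 mm toward -x of the tool, so I'll correct that and close.

Emit:
move_arm --newtons 60 --series '[[[0.001, 0.002, 0.0005, 0, 0, 0, 0.085], [0, 0, 0, 0, 0, 0, 0.085], [0, 0, 0, 0, 0, 0, 0.0], [0, 0, 0, 0, 0, 0, 0.0], [0, 0, 0, 0, 0, 0, 0.0], [0, 0, 0, 0, 0, 0, 0.0], [0, 0, 0, 0, 0, 0, 0.0], [0, 0, 0, 0, 0, 0, 0.0], [0, 0, 0, 0, 0, 0, 0.0], [0, 0, 0, 0, 0, 0, 0.0]]]'

```text
clock: 7.5
position: [0.5042, 0.2468, 0.0505]
ee_rot: [0.0, -0.566, 0.825, 0.0]
contact_force: [-0.5, -0.2, 2.6]
width: 0.0113
```

Run:
```python
from h import *
s,d=wimg('w6')
print(s)
y=yaw(s);yx=np.array([np.cos(y),np.sin(y)]);yy=np.array([yx[1],-yx[0]])
g=d['color'].astype(int).sum(2);print(y,g[105:132,318])
```

```text
{'clock': 7.5, 'qpos': array([ 3.31099067e-01,  4.27805786e-01,  1.80245464e+00,  1.68371820e-04,
        9.11360160e-01, -2.44199876e+00]), 'qd': array([-0.00102285, -0.00105349,  0.00046734, -0.00019052, -0.00025727,
       -0.0010109 ]), 'effort': array([-1.16726677e-01, -4.30004346e+01, -1.79436350e+01, -6.11349195e-02,
       -2.00038478e-01, -1.32826151e-02]), 'position': array([0.50420348, 0.24675728, 0.05050978]), 'ee_rot': array([ 4.28948529e-06, -5.65549316e-01,  8.24714476e-01,  6.78492864e-05]), 'contact_force': array([-0.52051344, -0.19879953,  2.57136958]), 'moment': array([ 0.04142335,  0.09679436, -0.05914644]), 'width': 0.011307302423050903}
-1.939394316065827 [415 412 381 309 216 180 187 191 204 200 193 207 198 198 202 201 206 203
 202 198 200 205 200 207 211 243 280]
```

View pics/w6.png

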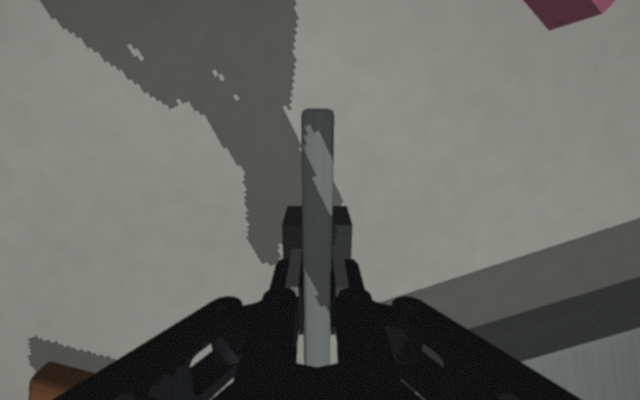

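Gripped at 11.3 mm, wrench centred within about 1 mm. Lift and carry.

Emit:
move_arm --newtons 80 --series '[[[0, 0, 0.01, 0, 0, 0, 0], [0, 0, 0.025, 0, 0, 0, 0], [0, 0, 0.03, 0, 0, 0, 0], [0, 0, 0.03, 0, 0, 0, 0], [0, 0, 0.02, 0, 0, 0, 0], [0, 0, 0, 0, 0, 0, 0]]]'

```text
clock: 8.05
position: [0.5069, 0.2477, 0.17]
ee_rot: [0.004, -0.566, 0.825, -0.001]
contact_force: [0.6, 0.4, -2.6]
width: 0.0106
```

Emit:
move_arm --series '[[[0.0024, -0.015, 0, 0, 0, -0.122, 0], [0.0024, -0.015, 0, 0, 0, -0.122, 0], [0.0024, -0.015, 0, 0, 0, -0.122, 0], [0.0024, -0.015, 0, 0, 0, -0.122, 0], [0.0024, -0.015, 0, 0, 0, -0.122, 0], [0.0024, -0.015, 0, 0, 0, -0.122, 0], [0.0024, -0.015, 0, 0, 0, -0.122, 0], [0.0024, -0.015, 0, 0, 0, -0.122, 0], [0.0024, -0.015, 0, 0, 0, -0.122, 0], [0.0024, -0.015, 0, 0, 0, -0.122, 0], [0.0024, -0.015, 0, 0, 0, -0.122, 0], [0.0024, -0.015, 0, 0, 0, -0.122, 0], [0.0024, -0.015, 0, 0, 0, -0.122, 0], [0.0024, -0.015, 0, 0, 0, -0.122, 0], [0.0024, -0.015, 0, 0, 0, -0.122, 0], [0.0024, -0.015, 0, 0, 0, -0.122, 0], [0.0024, -0.015, 0, 0, 0, -0.122, 0], [0.0024, -0.015, 0, 0, 0, -0.122, 0], [0, -0.003, 0, 0, 0, 0, 0], [0, 0, 0, 0, 0, 0, 0]]]'

```text
clock: 9.72
position: [0.5465, -0.0269, 0.1638]
ee_rot: [-0.001, 0.476, 0.879, -0.0]
contact_force: [-0.1, 0.1, -2.8]
width: 0.0106
```

Run:
```python
from h import *
s,d=wimg('w7');img('scene','s7')
print(s['position'],s['qpos'],s['qd'].round(3),yaw(s),s['contact_force'],s['moment'],s['width'])
```

```text
[ 0.54649117 -0.02690019  0.16375636] [-1.76437902e-01  2.91978459e-01  1.68701140e+00  1.22161945e-04
  1.16558791e+00 -7.54342050e-01] [ 0.023 -0.008 -0.     0.019  0.009  0.001] 2.1486499195388413 [-0.08235879  0.13398598 -2.77630889] [-0.02305316  0.02578775  0.01843037] 0.010622180192335533
```

View pics/w7.png

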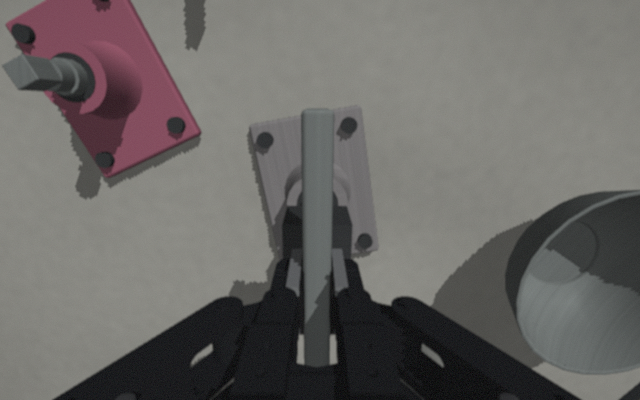

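View pics/s7.png

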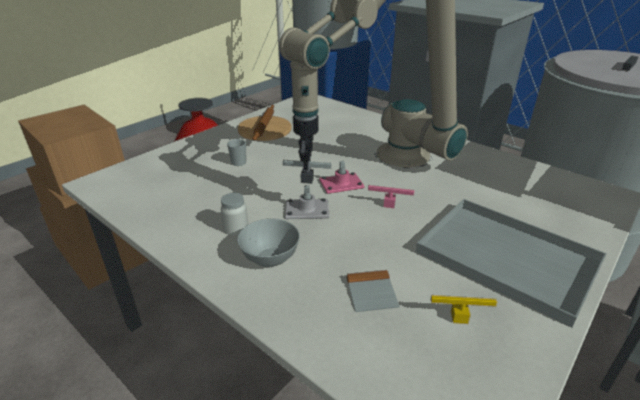

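Aligned over the tap, yaw 2.149 (want 2.146), socket above tap in the scene view near (307,176). I'll lower carefully.

Emit:
move_arm --series '[[[0.0005, 0.0005, -0.008, 0, 0, 0, 0], [0, 0, -0.008, 0, 0, 0, 0], [0, 0, -0.003, 0, 0, 0, 0], [0, 0, 0, 0, 0, 0, 0], [0, 0, 0, 0, 0, 0, 0]]]'

```text
clock: 10.23
position: [0.5476, -0.0254, 0.1458]
ee_rot: [-0.001, 0.476, 0.879, -0.0]
contact_force: [0.0, -0.3, -3.7]
width: 0.0106
```

Emit:
move_arm --series '[[[0, 0, -0.001, 0, 0, 0, 0], [0, 0, -0.001, 0, 0, 0, 0], [0, 0, -0.001, 0, 0, 0, 0], [0, 0, 0, 0, 0, 0, 0]]]'

```text
clock: 10.57
position: [0.5479, -0.0258, 0.1433]
ee_rot: [0.0, 0.477, 0.879, 0.0]
contact_force: [-0.2, -0.0, -3.1]
width: 0.0111
```

Emit:
move_arm --series '[[[0, 0, -0.001, 0, 0, 0, 0], [0, 0, -0.001, 0, 0, 0, 0], [0, 0, 0, 0, 0, 0, 0]]]'

```text
clock: 10.82
position: [0.5482, -0.0259, 0.1421]
ee_rot: [0.001, 0.477, 0.879, 0.0]
contact_force: [-0.8, 0.9, 1.2]
width: 0.0108
```

Emit:
move_arm --series '[[[0, 0, -0.001, 0, 0, 0, 0], [0, 0, 0, 0, 0, 0, 0]]]'

```text
clock: 10.98
position: [0.5484, -0.026, 0.1417]
ee_rot: [0.001, 0.477, 0.879, 0.0]
contact_force: [-1.6, 0.3, 5.2]
width: 0.0103
```

Emit:
move_arm --series '[[[0, 0, -0.001, 0, 0, 0, 0], [0, 0, 0, 0, 0, 0, 0]]]'

```text
clock: 11.15
position: [0.5486, -0.026, 0.1415]
ee_rot: [0.001, 0.477, 0.879, 0.0]
contact_force: [-2.9, 0.1, 10.4]
width: 0.011
```

Contact at the tap's top, with a -x push. I'll ease in -x.

Emit:
move_arm --series '[[[-0.001, 0, 0, 0, 0, 0, 0], [0, 0, 0, 0, 0, 0, 0]]]'

```text
clock: 11.32
position: [0.5482, -0.026, 0.1415]
ee_rot: [0.002, 0.477, 0.879, 0.001]
contact_force: [-2.7, 0.5, 9.2]
width: 0.0106
```

Emit:
move_arm --series '[[[-0.001, 0, 0, 0, 0, 0, 0], [0, 0, 0, 0, 0, 0, 0]]]'

```text
clock: 11.48
position: [0.5478, -0.026, 0.1415]
ee_rot: [0.003, 0.477, 0.879, 0.001]
contact_force: [0.2, 0.0, 7.3]
width: 0.0102
```

Run:
```python
from h import *
s=manip.get_state();print(s['position'],s['contact_force'],s['moment'],yaw(s),s['ee_rot'])
```

```text
[ 0.54783911 -0.02602956  0.14154576] [0.20126491 0.01814732 7.28934958] [ 0.039012    0.17877488 -0.01584277] 2.1477425000857027 [0.00259568 0.47671956 0.87905102 0.00101956]
```

Emit:
move_arm --series '[[[-0.001, 0, 0, 0, 0, 0, 0], [0, 0, 0, 0, 0, 0, 0]]]'

```text
clock: 11.65
position: [0.5475, -0.0261, 0.1416]
ee_rot: [0.003, 0.477, 0.879, 0.001]
contact_force: [1.2, 0.2, 8.1]
width: 0.0111
```

Emit:
move_arm --series '[[[-0.001, 0, 0, 0, 0, 0, 0], [0, 0, 0, 0, 0, 0, 0]]]'

```text
clock: 11.82
position: [0.5471, -0.026, 0.1416]
ee_rot: [0.004, 0.477, 0.879, 0.002]
contact_force: [1.8, 0.2, 6.1]
width: 0.0105
```

Run:
```python
from h import *
s=manip.get_state();print(s['position'],s['contact_force'],s['moment'],yaw(s),s['ee_rot'])
```

```text
[ 0.54711023 -0.02601992  0.14164202] [1.7680043  0.21270666 6.05357097] [ 0.05847361 -0.32629785 -0.00150625] 2.147582020106399 [0.00380309 0.47678382 0.87901073 0.00169025]
```

Run:
```python
from h import *
e=img('scene');t=img('top');s,w=wimg('w8')
print(s['position'],yaw(s))
c=[cv2.resize(x[:,:,::-1],(400,600),interpolation=cv2.INTER_CUBIC) for x in (e['color'][150:222,283:331],t['color'][165:255,310:370])]
cv2.imwrite('pics/c8.png',np.hstack(c))
```

```text
[ 0.54715176 -0.02605511  0.14166649] 2.14758722055823
```

View pics/c8.png

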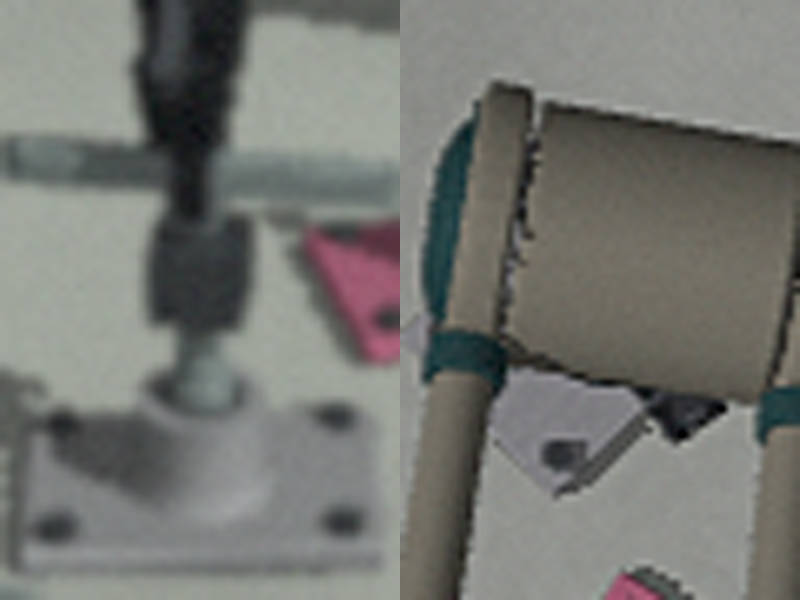

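View pics/w8.png

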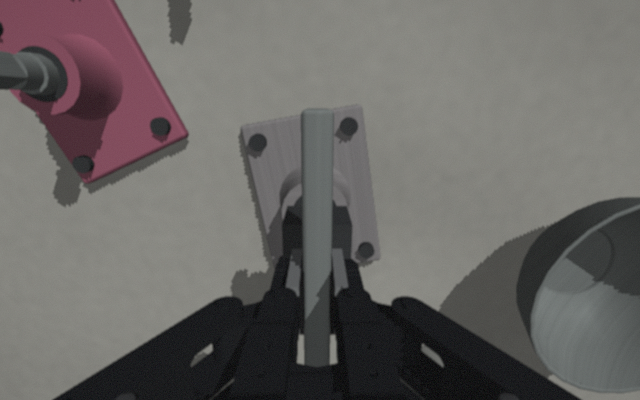

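Run:
```python
from h import *
G=[]
for i in range(4):
    e=img('scene');G.append(e['color'].astype(float).sum(2))
g=np.mean(G,0)
for r in (176,178,180,182,184,186,188,190,192,194,196,198): print(r,g[r,296:318].astype(int))
for z in (.035,.05,.075,.09,.1,.11,.12):print(z,np.round(proj(e,[.547,-.026,z]),2))
```

```text
176 [487 487 482 479 457 377 243 187 149 125 140 188 243 238 185 172 221 326
 386 332 282 269]
178 [485 485 485 477 423 266 147 138 145 159 172 202 206 183 155 163 197 322
 454 468 437 408]
180 [483 481 480 451 346 215 172 168 175 179 176 179 174 179 172 176 202 322
 456 481 441 349]
182 [481 485 485 449 323 195 152 158 160 164 159 156 159 156 159 160 210 341
 460 486 476 437]
184 [479 487 486 450 327 196 151 157 155 160 156 153 151 159 157 159 224 350
 459 479 480 481]
186 [488 484 482 451 325 195 151 157 154 160 157 159 163 153 158 180 285 419
 473 481 480 474]
188 [478 486 482 461 376 259 222 207 169 161 168 160 161 149 168 229 361 463
 486 481 476 473]
190 [482 482 477 482 476 462 455 413 297 220 211 221 259 343 406 432 459 480
 481 483 480 474]
192 [478 478 482 483 485 481 478 431 289 225 254 279 316 381 441 473 482 483
 479 482 480 477]
194 [476 478 483 477 442 386 338 297 240 252 314 355 378 390 393 407 438 460
 471 478 482 481]
196 [476 477 464 413 320 229 186 189 242 291 336 373 396 393 364 295 339 394
 438 470 475 473]
198 [459 463 442 401 379 345 281 225 219 256 292 327 355 353 309 281 346 391
 421 452 464 443]
0.035 [307.02 201.1 ]
0.05 [306.94 197.2 ]
0.075 [306.81 190.6 ]
0.09 [306.72 186.58]
0.1 [306.67 183.87]
0.11 [306.61 181.14]
0.12 [306.56 178.39]
```

Run:
```python
from h import *
s,d=wimg()
def blob(g,u,v,r=13):
    p=g[v-r:v+r+1,u-r:u+r+1].astype(float);m=(p<(np.median(p)+p.min())/2).astype(np.uint8)
    n,l,st,c=cv2.connectedComponentsWithStats(m);
    k=min(range(1,n),key=lambda i:np.hypot(*(c[i]-r))-(st[i,4]>20)*50);return c[k][0]+u-r,c[k][1]+v-r,st[k,4]
g=d['color'].sum(2)
H=[]
for u,v in((257,142),(348,126),(366,249)):
    b=blob(g,u,v);w=ray(d,b[0],b[1],.012);H.append(w);print(b,w)
H=np.array(H);print('ctr',(H[0]+H[2])/2,np.linalg.norm(H[0]-H[1]),np.linalg.norm(H[1]-H[2]),(H[0]-H[1])@(H[2]-H[1]))
y=yaw(s);yx=np.array([np.cos(y),np.sin(y)]);yy=np.array([yx[1],-yx[0]])
q=((H[0]+H[2])/2)[:2]-s['position'][:2];print('tool rel',q@yx,q@yy)
# bar
for v in (112,150,190):
    r=g[v,290:346].astype(int);gr=np.abs(np.diff(cv2.GaussianBlur(r.astype(np.float32).reshape(1,-1),(5,1),0)[0]));print(v,290.5+gr[:28].argmax(),290.5+28+gr[28:].argmax())
print(g[100:116,318])
# w2/w3 images, 
for n,pos,q4,hs in(('w1',[0.54771411,-0.02141812,0.24210493],[-.001,.973,.232,.001],((266,160),(361,133),(375,194),(287,219))),):
    im=cv2.imread('pics/'+n+'.png')[:,:,::-1];T=np.eye(4);
    yw=0.4683;T[:3,:3]=np.array([[np.cos(yw),np.sin(yw),0],[np.sin(yw),-np.cos(yw),0],[0,0,-1]]);T[:3,3]=pos
    C=T@np.array(d['tool_from_camera']);dd=dict(d);dd['R']=C[:3,:3].T;dd['t']=-C[:3,:3].T@C[:3,3]
    H=np.array([ray(dd,*blob(im.sum(2),u,v,8)[:2],.012) for u,v in hs]);print(n,H.mean(0),[np.linalg.norm(H[i]-H[i-1]) for i in range(4)])
t=img('top')
im=cv2.imread('pics/top0.png')[:,:,::-1].sum(2)
H=np.array([ray(t,*blob(im,u,v,5)[:2],.012) for u,v in((344,189),(360,207),(334,233),(317,215))]);print('top',H.mean(0),[np.linalg.norm(H[i]-H[i-1]) for i in range(4)])
```

```text
(np.float64(257.1853448275862), np.float64(142.75862068965517), np.int32(232)) [ 0.48169535 -0.01224318  0.012     ]
(np.float64(348.1255230125523), np.float64(126.48117154811715), np.int32(239)) [0.536681   0.03881499 0.012     ]
(np.float64(365.2959183673469), np.float64(250.1683673469388), np.int32(196)) [ 0.61246368 -0.04301196  0.012     ]
ctr [ 0.54707952 -0.02762757  0.012     ] 0.07503570899711583 0.11152875518398415 1.097457124994942e-05
tool rel -0.0012734460594962108 -0.0009429138973715123
112 300.5 331.5
150 300.5 333.5
190 300.5 333.5
[396 399 392 391 392 397 390 379 343 324 333 357 345 341 337 323]
w1 [ 0.5465337  -0.02830908  0.012     ] [np.float64(0.07477448018285124), np.float64(0.11054085462874741), np.float64(0.07445199752476468), np.float64(0.11017698702206774)]
top [ 0.54702678 -0.02965788  0.012     ] [np.float64(0.11389205152323915), np.float64(0.07417035648050824), np.float64(0.107766438449286), np.float64(0.07924349240471788)]
```

Holes give the casting centre as (0.547,-0.028), so the wrench needs about 2 mm in -y. I'll lift, reposition and retry.

Emit:
move_arm --series '[[[0.002, -0.001, 0.003, 0, 0, 0, 0], [0.001, -0.001, 0.003, 0, 0, 0, 0], [0, 0, 0, 0, 0, 0, 0], [0, 0, 0, 0, 0, 0, 0]]]'

```text
clock: 12.6
position: [0.5465, -0.0278, 0.1448]
ee_rot: [-0.001, 0.477, 0.879, -0.0]
contact_force: [0.6, -0.3, -3.5]
width: 0.0111
```

Run:
```python
from h import *
s,d=wimg('w9');print(s['position'],s['ee_rot'],yaw(s),s['contact_force'],s['moment'])
g=d['color'].sum(2)
print(g[100:116,318],g[200:216,292])
y=yaw(s);yx=np.array([np.cos(y),np.sin(y)]);yy=np.array([yx[1],-yx[0]])
Z=s['position'][2]
for u,v,z in((317,108,.0155),(301,190,.0155),(333.5,190,.0155),(284,232,-.0185),(352,232,-.0185),(318,206,-.0505)):
    w=ray(d,u,v,z+Z);q=w[:2]-s['position'][:2];print(u,v,z,(q@yx).round(4),(q@yy).round(4))
```

```text
[ 0.54647111 -0.0278021   0.14483183] [-6.07933120e-04  4.76775697e-01  8.79024761e-01 -1.85120571e-04] 2.147626024731951 [ 0.63710211 -0.27999448 -3.49983708] [0.04474413 0.04318773 0.01936498]
[395 399 398 397 399 390 391 376 340 322 341 356 344 338 333 324] [324 325 328 330 316 280 191 134 134 142 114 130 113  96  62  71]
317 108 0.0155 0.0767 0.0006
301 190 0.0155 0.0467 -0.0056
333.5 190 0.0155 0.0467 0.0068
284 232 -0.0185 0.0153 -0.0165
352 232 -0.0185 0.0153 0.0185
318 206 -0.0505 0.019 0.0011
```

View pics/w9.png

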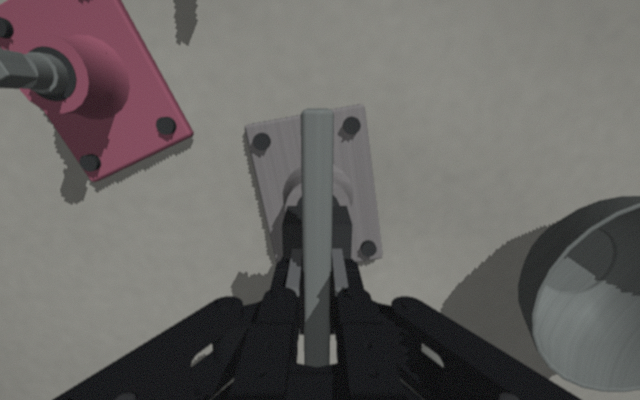

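Emit:
move_arm --series '[[[0, 0, -0.001, 0, 0, 0, 0], [0, 0, -0.001, 0, 0, 0, 0], [0, 0, -0.001, 0, 0, 0, 0], [0, 0, -0.001, 0, 0, 0, 0], [0, 0, 0, 0, 0, 0, 0]]]'

```text
clock: 13.07
position: [0.5467, -0.0277, 0.1409]
ee_rot: [-0.0, 0.477, 0.879, -0.0]
contact_force: [0.2, -0.8, -2.1]
width: 0.0106
```

Emit:
move_arm --series '[[[0, 0, -0.001, 0, 0, 0, 0], [0, 0, 0, 0, 0, 0, 0]]]'

```text
clock: 13.23
position: [0.5469, -0.0278, 0.1402]
ee_rot: [-0.0, 0.477, 0.879, 0.0]
contact_force: [0.3, 0.0, -4.0]
width: 0.0109
```

Run:
```python
from h import *
s=manip.get_state();print(s['position'],s['contact_force'],s['moment'],yaw(s),s['ee_rot'])
```

```text
[ 0.54685505 -0.02775736  0.1401736 ] [ 0.2651386   0.02849698 -3.9799906 ] [-0.01851232  0.0131545  -0.00948999] 2.147791066296724 [-7.35866375e-05  4.76703428e-01  8.79064182e-01  9.42613239e-06]
```

Now below the former contact height with no load, so it is entering. I'll continue down.

Emit:
move_arm --series '[[[0, 0, -0.001, 0, 0, 0, 0], [0, 0, -0.001, 0, 0, 0, 0], [0, 0, 0, 0, 0, 0, 0]]]'

```text
clock: 13.48
position: [0.5468, -0.0277, 0.1381]
ee_rot: [-0.0, 0.477, 0.879, -0.0]
contact_force: [0.2, -0.4, -2.6]
width: 0.0107
```

Emit:
move_arm --series '[[[0, 0, -0.001, 0, 0, 0, 0], [0, 0, -0.001, 0, 0, 0, 0], [0, 0, -0.001, 0, 0, 0, 0], [0, 0, 0, 0, 0, 0, 0]]]'

```text
clock: 13.82
position: [0.5468, -0.0278, 0.1351]
ee_rot: [-0.0, 0.477, 0.879, -0.0]
contact_force: [0.6, -0.7, -4.1]
width: 0.0107
```

Emit:
move_arm --series '[[[0, 0, -0.001, 0, 0, 0, 0], [0, 0, -0.001, 0, 0, 0, 0], [0, 0, -0.001, 0, 0, 0, 0], [0, 0, 0, 0, 0, 0, 0]]]'

```text
clock: 14.15
position: [0.5468, -0.0278, 0.1321]
ee_rot: [-0.0, 0.477, 0.879, -0.0]
contact_force: [0.6, -0.3, -3.1]
width: 0.0108
```

Emit:
move_arm --series '[[[0, 0, -0.001, 0, 0, 0, 0], [0, 0, -0.001, 0, 0, 0, 0], [0, 0, -0.001, 0, 0, 0, 0], [0, 0, -0.001, 0, 0, 0, 0], [0, 0, 0, 0, 0, 0, 0]]]'

```text
clock: 14.57
position: [0.5467, -0.0277, 0.1281]
ee_rot: [-0.0, 0.477, 0.879, -0.0]
contact_force: [0.3, -0.2, -3.0]
width: 0.0106
```

Emit:
move_arm --series '[[[0, 0, -0.001, 0, 0, 0, 0], [0, 0, -0.001, 0, 0, 0, 0], [0, 0, 0, 0, 0, 0, 0]]]'

```text
clock: 14.82
position: [0.5468, -0.0278, 0.1261]
ee_rot: [-0.0, 0.477, 0.879, -0.0]
contact_force: [0.3, -0.3, -3.4]
width: 0.0106
```

Emit:
move_arm --series '[[[0, 0, -0.001, 0, 0, 0, 0], [0, 0, 0, 0, 0, 0, 0]]]'

```text
clock: 14.98
position: [0.5468, -0.0278, 0.1252]
ee_rot: [-0.0, 0.477, 0.879, -0.0]
contact_force: [-0.7, 0.7, -2.7]
width: 0.0107
```

Emit:
move_arm --series '[[[0, 0, -0.001, 0, 0, 0, 0], [0, 0, 0, 0, 0, 0, 0], [0, 0, 0, 0, 0, 0, 0]]]'

```text
clock: 15.23
position: [0.5471, -0.0278, 0.1244]
ee_rot: [0.0, 0.477, 0.879, 0.0]
contact_force: [-0.3, 0.3, -3.3]
width: 0.0108
```

Emit:
move_arm --series '[[[0, 0, -0.0005, 0, 0, 0, 0], [0, 0, 0, 0, 0, 0, 0]]]'

```text
clock: 15.4
position: [0.5471, -0.0278, 0.1243]
ee_rot: [0.0, 0.477, 0.879, 0.0]
contact_force: [-0.5, -0.7, 0.7]
width: 0.0109
```

Run:
```python
from h import *
s=manip.get_state();print(s['position'],s['contact_force'],s['moment'],yaw(s),s['qpos'])
```

```text
[ 0.54710996 -0.02782888  0.12430475] [-0.46056233 -0.67396137  0.74042954] [-0.02005248  0.09772732  0.02376644] 2.147811892210119 [-1.77865978e-01  3.27852371e-01  1.74371624e+00  3.26548322e-05
  1.06935519e+00 -7.54897341e-01]
```

Seated. First clockwise stroke, starting slowly.

Emit:
move_arm --newtons 90 --series '[[[0, 0, 0, 0, 0, -0.03, 0], [0, 0, 0, 0, 0, -0.06, 0], [0, 0, 0, 0, 0, -0.06, 0], [0, 0, 0, 0, 0, -0.06, 0], [0, 0, 0, 0, 0, -0.06, 0], [0, 0, 0, 0, 0, -0.06, 0]]]'

```text
clock: 15.9
position: [0.5469, -0.0278, 0.1243]
ee_rot: [0.0, 0.615, 0.788, -0.0]
contact_force: [-0.5, 0.2, 0.5]
width: 0.0105
```

Run:
```python
from h import *
s=manip.get_state();print(s['position'],s['contact_force'],s['moment'],yaw(s),s['qpos'],s['effort'])
```

```text
[ 0.54693567 -0.02782752  0.12430531] [-0.45100357  0.23157294  0.46858883] [0.09318582 0.22077691 0.45403149] 1.8162493733488527 [-1.77706889e-01  3.27758340e-01  1.74386453e+00 -3.41291451e-04
  1.06955796e+00 -4.22996058e-01] [ -0.53927355 -40.72678685 -21.27318263   0.16528631  -0.35824304
  -0.17551257]
```

Resistance is 0.43 N m, matching fresh crust. Continue.

Emit:
move_arm --series '[[[0, 0, 0, 0, 0, -0.1, 0], [0, 0, 0, 0, 0, -0.1, 0], [0, 0, 0, 0, 0, -0.1, 0], [0, 0, -0.0001, 0, 0, -0.1, 0], [0, 0, 0, 0, 0, -0.1, 0], [0, 0, 0, 0, 0, -0.1, 0], [0, 0, -0.0001, 0, 0, -0.1, 0], [0, 0, 0, 0, 0, -0.1, 0], [0, 0, 0, 0, 0, -0.1, 0], [0, 0, -0.0001, 0, 0, -0.1, 0], [0, 0, 0, 0, 0, -0.1, 0], [0, 0, 0, 0, 0, -0.1, 0], [0, 0, -0.0001, 0, 0, -0.1, 0], [0, 0, 0, 0, 0, -0.1, 0], [0, 0, 0, 0, 0, -0.1, 0]]]'

```text
clock: 17.15
position: [0.5461, -0.0273, 0.1238]
ee_rot: [-0.0, 0.988, 0.156, -0.001]
contact_force: [-1.6, 0.5, 1.6]
width: 0.0106
```

Run:
```python
from h import *
s,d=wimg('w10');print(s['position'],s['contact_force'],s['moment'],yaw(s),s['qpos'][5])
```

```text
[ 0.54608827 -0.02732567  0.12380902] [-1.64277576  0.4886672   1.59029865] [0.28116184 0.41563783 0.4270584 ] 0.31425025198333 1.079085379558714
```

View pics/w10.png

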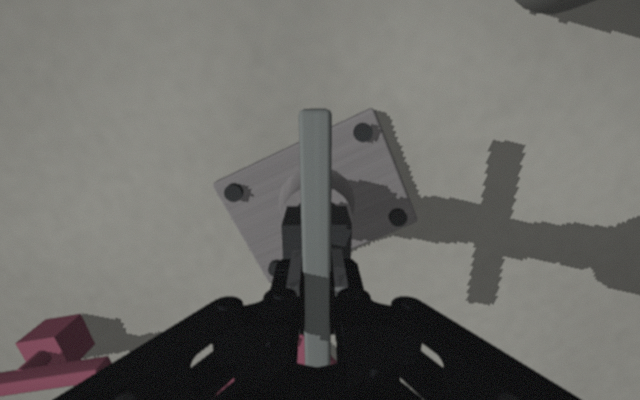

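The bar stays straight in the grip. 1.83 rad turned; finishing the stroke.

Emit:
move_arm --series '[[[0, 0, 0, 0, 0, -0.1, 0], [0, 0, 0, 0, 0, -0.1, 0], [0, 0, -0.0001, 0, 0, -0.1, 0], [0, 0, 0, 0, 0, -0.1, 0], [0, 0, 0, 0, 0, -0.1, 0], [0, 0, -0.0001, 0, 0, -0.1, 0], [0, 0, 0, 0, 0, -0.1, 0], [0, 0, 0, 0, 0, -0.1, 0], [0, 0, -0.0001, 0, 0, -0.1, 0], [0, 0, 0, 0, 0, -0.1, 0], [0, 0, -0.0001, 0, 0, -0.1, 0], [0, 0, 0, 0, 0, -0.1, 0], [0, 0, 0, 0, 0, 0, 0]]]'

```text
clock: 18.28
position: [0.5463, -0.0267, 0.1234]
ee_rot: [-0.001, 0.904, -0.427, -0.001]
contact_force: [-3.7, 3.4, 3.6]
width: 0.0105
```

Run:
```python
from h import *
s=manip.get_state();print(s['position'],s['contact_force'],s['moment'],yaw(s),s['qpos'][5])
```

```text
[ 0.54634586 -0.02673996  0.1234215 ] [-3.68784555  3.40165242  3.63856427] [0.76043273 0.43550367 0.34972711] -0.8814778965070766 2.27436909770807
```

3.03 rad turned in all, so thread is at least 2.68. Now a quarter turn back.

Emit:
move_arm --series '[[[0, 0, 0, 0, 0, 0.05, 0], [0, 0, 0, 0, 0, 0.1, 0], [0, 0, 0, 0, 0, 0.1, 0], [0, 0, 0, 0, 0, 0.1, 0], [0, 0, 0, 0, 0, 0.1, 0], [0, 0, 0, 0, 0, 0.1, 0], [0, 0, 0, 0, 0, 0.1, 0], [0, 0, 0, 0, 0, 0.1, 0], [0, 0, 0, 0, 0, 0.1, 0], [0, 0, 0, 0, 0, 0.1, 0], [0, 0, 0, 0, 0, 0.1, 0], [0, 0, 0, 0, 0, 0.1, 0], [0, 0, 0, 0, 0, 0.1, 0], [0, 0, 0, 0, 0, 0.1, 0], [0, 0, 0, 0, 0, 0.1, 0], [0, 0, 0, 0, 0, 0.1, 0], [0, 0, 0, 0, 0, 0.1, 0], [0, 0, 0, 0, 0, 0.1, 0], [0, 0, 0, 0, 0, 0.05, 0], [0, 0, 0, 0, 0, 0, 0]]]'

```text
clock: 19.95
position: [0.5465, -0.0278, 0.1234]
ee_rot: [-0.0, 0.896, 0.444, -0.0]
contact_force: [-2.3, 0.9, 4.4]
width: 0.0103
```

Run:
```python
from h import *
s=manip.get_state();print(s['position'],s['contact_force'],s['moment'],yaw(s),s['qpos'][5])
```

```text
[ 0.54647146 -0.02775726  0.12340415] [-2.33371222  0.92915123  4.40040744] [ 0.23166321  0.58120707 -0.05828057] 0.921213572537901 0.47157876345253513
```

Turned back 1.80 rad. Now forward 0.5, then release, lift clear, and turn the hand half a turn for the regrip.

Emit:
move_arm --series '[[[0, 0, 0, 0, 0, -0.1, 0], [0, 0, 0, 0, 0, -0.1, 0], [0, 0, 0, 0, 0, -0.1, 0], [0, 0, 0, 0, 0, -0.1, 0], [0, 0, 0, 0, 0, -0.1, 0], [0, 0, 0, 0, 0, 0, 0], [0, 0, 0, 0, 0, 0, 0.085], [0, 0, 0, 0, 0, 0, 0.085], [0, 0, 0, 0, 0, 0, 0.085], [0, 0, 0, 0, 0, 0, 0.085], [0, 0, 0, 0, 0, 0, 0.085], [0, 0, 0, 0, 0, 0, 0.085], [0, 0, 0, 0, 0, 0, 0.085]]]'

```text
clock: 21.03
position: [0.5471, -0.0279, 0.123]
ee_rot: [0.0, 0.978, 0.208, 0.0]
contact_force: [-0.0, 0.6, -0.3]
width: 0.0849
```

Emit:
move_arm --series '[[[0, 0, 0.01, 0, 0, 0, 0.085], [0, 0, 0.02, 0, 0, 0, 0.085], [0, 0, 0.02, 0, 0, 0.0, 0.085], [-0.0007, 0.0008, 0.01, 0, 0, 0.12, 0.085], [0, 0, 0, 0, 0, 0.124, 0.085], [0, 0, 0, 0, 0, 0.124, 0.085], [0, 0, 0, 0, 0, 0.124, 0.085], [0, 0, 0, 0, 0, 0.124, 0.085], [0, 0, 0, 0, 0, 0.124, 0.085], [0, 0, 0, 0, 0, 0.124, 0.085], [0, 0, 0, 0, 0, 0.124, 0.085], [0, 0, 0, 0, 0, 0.124, 0.085], [0, 0, 0, 0, 0, 0.124, 0.085], [0, 0, 0, 0, 0, 0.124, 0.085], [0, 0, 0, 0, 0, 0.124, 0.085], [0, 0, 0, 0, 0, 0.124, 0.085], [0, 0, 0, 0, 0, 0.124, 0.085], [0, 0, 0, 0, 0, 0.124, 0.085], [0, 0, 0, 0, 0, 0.124, 0.085], [0, 0, 0, 0, 0, 0.124, 0.085]]]'

```text
clock: 22.7
position: [0.5464, -0.027, 0.1839]
ee_rot: [0.0, 0.302, 0.953, 0.0]
contact_force: [0.2, 0.1, 0.3]
width: 0.0849
```

Emit:
move_arm --series '[[[0, 0, 0, 0, 0, 0.124, 0.085], [0, 0, 0, 0, 0, 0.124, 0.085], [0, 0, 0, 0, 0, 0.124, 0.085], [0, 0, 0, 0, 0, 0.124, 0.085], [0, 0, 0, 0, 0, 0.124, 0.085], [0, 0, 0, 0, 0, 0.124, 0.085], [0, 0, 0, 0, 0, 0.124, 0.085], [0, 0, 0, 0, 0, 0.124, 0.085], [0, 0, 0, 0, 0, 0.045, 0.085], [0, 0, 0, 0, 0, 0, 0.085], [0, 0, 0, 0, 0, 0, 0.085]]]'

```text
clock: 23.62
position: [0.5464, -0.027, 0.1836]
ee_rot: [0.0, -0.206, 0.978, -0.0]
contact_force: [-0.5, 0.4, 0.4]
width: 0.0849
```

Run:
```python
from h import *
s,d=wimg('w11');print(s['position'],s['contact_force'],s['moment'],yaw(s),s['qpos'][5])
```

```text
[ 0.54639479 -0.02702335  0.18364473] [-0.46940993  0.3605688   0.43960141] [-0.00027262  0.02202324  0.04415998] -2.725660905548734 -2.1634237258473243
```

View pics/w11.png

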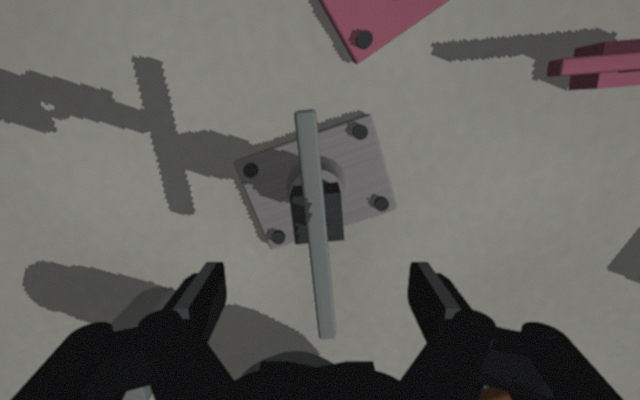

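Still seated upright. The bar runs from (306,112) to (326,336), slightly turned relative to the hand.

Run:
```python
from h import *
s,d=wimg()
g=cv2.GaussianBlur(d['color'],(3,3),0).sum(2).astype(int)
y=yaw(s);yx=np.array([np.cos(y),np.sin(y)]);yy=np.array([yx[1],-yx[0]])
for u,v in((306,111),(326.5,337),(312,200),(303,150)):
    w=ray(d,u,v,.1393);q=w[:2]-s['position'][:2];print((q@yx).round(4),(q@yy).round(4))
a=ray(d,306,111,.1393);b=ray(d,326.5,337,.1393);e=a-b
print(np.linalg.norm(e),(a+b)/2,np.arctan2(e[1],e[0]),y)
print(g[104:116,306],g[330:344,326])
```

```text
0.0735 -0.005
-0.073 0.0072
0.0237 -0.0021
0.0527 -0.0069
0.14701665440639008 [ 0.54567356 -0.02609639  0.1393    ] -2.6427738067178086 -2.7256063654034066
[384 385 384 384 364 316 258 235 251 279 297 303] [302 302 300 300 301 301 301 303 315 338 362 372 375 375]
```

Emit:
move_arm --newtons 90 --series '[[[0, 0, -0.01, 0, 0, 0.083, 0.085], [0, 0, -0.02, 0, 0, 0, 0.085], [0, 0, -0.02, 0, 0, 0, 0.085], [0, 0, -0.01, 0, 0, 0, 0.085], [0, 0, 0, 0, 0, 0, 0.085], [0, 0, 0, 0, 0, 0, 0], [0, 0, 0, 0, 0, 0, 0], [0, 0, 0, 0, 0, 0, 0], [0, 0, 0, 0, 0, 0, 0], [0, 0, 0, 0, 0, 0, 0], [0, 0, 0, 0, 0, 0, 0], [0, 0, 0, 0, 0, 0, 0], [0, 0, 0, 0, 0, 0, 0]]]'

```text
clock: 24.8
position: [0.5465, -0.0269, 0.1238]
ee_rot: [0.001, -0.247, 0.969, -0.0]
contact_force: [-1.6, -0.0, 4.6]
width: 0.0103
```

Run:
```python
from h import *
s,d=wimg('w12');print(s['position'],s['contact_force'],s['moment'],yaw(s),s['qpos'][5],s['width'])
```

```text
[ 0.54654529 -0.02694339  0.12377027] [-1.5908705  -0.00754336  4.60520889] [0.09756727 0.1681508  0.03936368] -2.641433314446107 -2.2477187759962995 0.010260281806975344
```

View pics/w12.png

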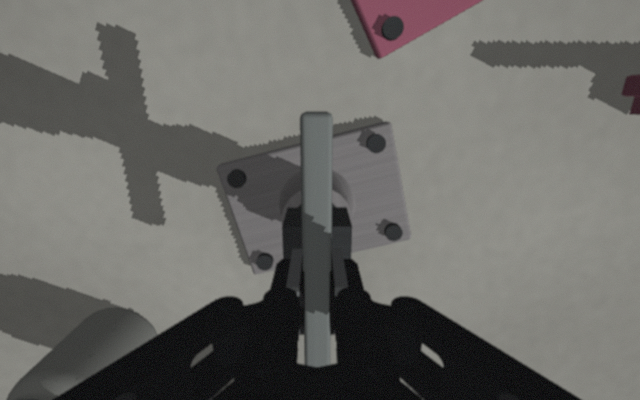

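Regripped. Front of the cut is 1.38 rad ahead; I'll go 1.70 beyond it, for 3.08 rad in total.

Emit:
move_arm --series '[[[0, 0, 0, 0, 0, -0.05, 0], [0, 0, 0, 0, 0, -0.1, 0], [0, 0, 0, 0, 0, -0.1, 0], [0, 0, 0, 0, 0, -0.1, 0], [0, 0, 0, 0, 0, -0.1, 0], [0, 0, 0, 0, 0, -0.1, 0], [0, 0, 0, 0, 0, -0.1, 0], [0, 0, 0, 0, 0, -0.1, 0], [0, 0, 0, 0, 0, -0.1, 0], [0, 0, 0, 0, 0, -0.1, 0], [0, 0, 0, 0, 0, -0.1, 0], [0, 0, 0, 0, 0, -0.1, 0], [0, 0, 0, 0, 0, -0.1, 0], [0, 0, 0, 0, 0, -0.1, 0], [0, 0, 0, 0, 0, -0.1, 0], [0, 0, 0, 0, 0, -0.1, 0], [0, 0, 0, 0, 0, -0.1, 0], [0, 0, 0, 0, 0, -0.1, 0]]]'

```text
clock: 26.35
position: [0.5465, -0.0268, 0.1236]
ee_rot: [0.0, 0.586, 0.81, 0.0]
contact_force: [-1.3, 1.1, 5.0]
width: 0.0104
```

Run:
```python
from h import *
s=manip.get_state();print(s['position'],s['contact_force'],s['moment'],yaw(s),s['qpos'][5],s['width'])
```

```text
[ 0.54651752 -0.0268473   0.12362774] [-1.26135866  1.14319956  5.01211401] [0.16910934 0.11788826 0.38848976] 1.8882321095403705 -0.49376483498825835 0.01036007223384125
```

Emit:
move_arm --series '[[[0, 0, 0, 0, 0, -0.1, 0], [0, 0, -0.0001, 0, 0, -0.1, 0], [0, 0, 0, 0, 0, -0.1, 0], [0, 0, 0, 0, 0, -0.1, 0], [0, 0, -0.0001, 0, 0, -0.1, 0], [0, 0, 0, 0, 0, -0.1, 0], [0, 0, 0, 0, 0, -0.1, 0], [0, 0, -0.0001, 0, 0, -0.1, 0], [0, 0, 0, 0, 0, -0.1, 0], [0, 0, 0, 0, 0, -0.1, 0], [0, 0, -0.0001, 0, 0, -0.1, 0], [0, 0, 0, 0, 0, -0.1, 0], [0, 0, 0, 0, 0, -0.1, 0], [0, 0, 0, 0, 0, 0, 0]]]'

```text
clock: 27.52
position: [0.5467, -0.0268, 0.1232]
ee_rot: [0.0, 0.957, 0.291, 0.001]
contact_force: [-0.6, 1.5, 5.0]
width: 0.0101
```

Run:
```python
from h import *
s,d=wimg('w13');print(s['position'],s['contact_force'],s['moment'],yaw(s),s['qpos'][5],s['width'])
```

```text
[ 0.54668079 -0.02681739  0.12322696] [-0.61498455  1.48355307  4.96235146] [0.23764678 0.11015301 0.36237053] 0.5909833976004043 0.8035467527675026 0.010134657597337398
```

View pics/w13.png

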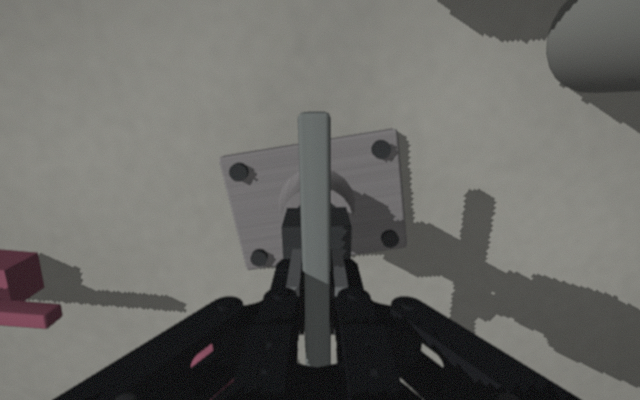

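The cut is now 1.67 rad past the first stroke, so thread is about 4.35 to 4.8. Second quarter back.

Emit:
move_arm --series '[[[0, 0, 0, 0, 0, 0.05, 0], [0, 0, 0, 0, 0, 0.1, 0], [0, 0, 0, 0, 0, 0.1, 0], [0, 0, 0, 0, 0, 0.1, 0], [0, 0, 0, 0, 0, 0.1, 0], [0, 0, 0, 0, 0, 0.1, 0], [0, 0, 0, 0, 0, 0.1, 0], [0, 0, 0, 0, 0, 0.1, 0], [0, 0, 0, 0, 0, 0.1, 0], [0, 0, 0, 0, 0, 0.1, 0], [0, 0, 0, 0, 0, 0.1, 0], [0, 0, 0, 0, 0, 0.1, 0], [0, 0, 0, 0, 0, 0.1, 0], [0, 0, 0, 0, 0, 0.1, 0], [0, 0, 0, 0, 0, 0.1, 0], [0, 0, 0, 0, 0, 0.1, 0], [0, 0, 0, 0, 0, 0.1, 0], [0, 0, 0, 0, 0, 0.1, 0], [0, 0, 0, 0, 0, 0.05, 0], [0, 0, 0, 0, 0, 0, 0]]]'

```text
clock: 29.23
position: [0.5466, -0.0269, 0.1232]
ee_rot: [0.0, 0.365, 0.931, 0.0]
contact_force: [-1.1, 1.3, 6.0]
width: 0.0108
```

Run:
```python
from h import *
s=manip.get_state();print(s['position'],s['contact_force'],s['moment'],yaw(s),s['qpos'][5],s['width'])
```

```text
[ 0.54655211 -0.02690256  0.12322576] [-1.09139709  1.27489217  6.01871537] [ 0.11773217  0.17928693 -0.13614404] 2.394570322442184 -1.0007419937460427 0.010754868312473815
```

Back torque is 0.16 N m, as expected in cleared thread. Final forward stroke, to 0.6 rad past the front first.

Emit:
move_arm --series '[[[0, 0, 0, 0, 0, -0.05, 0], [0, 0, 0, 0, 0, -0.1, 0], [0, 0, 0, 0, 0, -0.1, 0], [0, 0, 0, 0, 0, -0.1, 0], [0, 0, 0, 0, 0, -0.1, 0], [0, 0, 0, 0, 0, -0.1, 0], [0, 0, 0, 0, 0, -0.1, 0], [0, 0, 0, 0, 0, -0.1, 0], [0, 0, 0, 0, 0, -0.1, 0], [0, 0, 0, 0, 0, -0.1, 0], [0, 0, 0, 0, 0, -0.1, 0], [0, 0, 0, 0, 0, -0.1, 0], [0, 0, 0, 0, 0, -0.1, 0], [0, 0, 0, 0, 0, -0.1, 0], [0, 0, 0, 0, 0, -0.1, 0], [0, 0, 0, 0, 0, -0.1, 0], [0, 0, 0, 0, 0, -0.1, 0], [0, 0, 0, 0, 0, -0.1, 0], [0, 0, 0, 0, 0, -0.1, 0], [0, 0, 0, 0, 0, -0.1, 0]]]'

```text
clock: 30.9
position: [0.5467, -0.0269, 0.1232]
ee_rot: [0.0, 0.976, 0.218, 0.001]
contact_force: [-0.1, 1.3, 5.1]
width: 0.0107
```

```bash
cat > m.py <<'E'
from h import *
s=manip.get_state();print(s['position'],s['contact_force'].round(2),s['moment'].round(3),yaw(s),s['qpos'][5],s['clock'])
E
python3 m.py
```

```text
[ 0.5467221  -0.026863    0.12322935] [-0.1   1.31  5.07] [0.229 0.083 0.374] 0.439770192556577 0.9546724521212955 30.9
```

Emit:
move_arm --series '[[[0, 0, 0, 0, 0, -0.09, 0], [0, 0, -0.0001, 0, 0, -0.09, 0], [0, 0, 0, 0, 0, -0.09, 0], [0, 0, 0, 0, 0, -0.09, 0], [0, 0, -0.0001, 0, 0, -0.06, 0], [0, 0, 0, 0, 0, 0, 0]]]'

```text
clock: 31.4
position: [0.5468, -0.0269, 0.1231]
ee_rot: [0.0, 1.0, 0.011, 0.001]
contact_force: [-0.5, 1.6, 5.7]
width: 0.0102
```

```bash
python3 m.py
```

```text
[ 0.54676148 -0.02694336  0.12305163] [-0.52  1.61  5.66] [0.25  0.067 0.38 ] 0.02262099787079151 1.3718759049174303 31.4
```

Emit:
move_arm --series '[[[0, 0, 0, 0, 0, -0.03, 0], [0, 0, 0, 0, 0, -0.03, 0], [0, 0, 0, 0, 0, -0.03, 0]]]'

```text
clock: 31.65
position: [0.5468, -0.0269, 0.123]
ee_rot: [0.0, 0.999, -0.033, 0.001]
contact_force: [-0.1, 0.8, 5.7]
width: 0.0109
```

```bash
python3 m.py
```

```text
[ 0.54677795 -0.0269467   0.12303895] [-0.12  0.84  5.69] [0.127 0.035 0.373] -0.066703666048374 1.4612265883014826 31.65
```

Emit:
move_arm --series '[[[0, 0, 0, 0, 0, -0.03, 0], [0, 0, 0, 0, 0, -0.03, 0], [0, 0, 0, 0, 0, -0.03, 0]]]'

```text
clock: 31.9
position: [0.5468, -0.0269, 0.123]
ee_rot: [0.0, 0.997, -0.078, 0.001]
contact_force: [-0.2, 1.9, 5.5]
width: 0.0103
```

```bash
python3 m.py
```

```text
[ 0.54678959 -0.02694038  0.12304538] [-0.21  1.91  5.53] [0.199 0.091 0.453] -0.15665170097590578 1.5512376293050225 31.9
```

Emit:
move_arm --series '[[[0, 0, 0, 0, 0, -0.03, 0], [0, 0, 0, 0, 0, -0.02, 0]]]'

```text
clock: 32.07
position: [0.5468, -0.027, 0.123]
ee_rot: [0.0, 0.995, -0.103, 0.001]
contact_force: [-0.1, 0.8, 3.7]
width: 0.01
```

```bash
python3 m.py
```

```text
[ 0.54677694 -0.02697592  0.12301514] [-0.15  0.78  3.69] [0.205 0.075 0.431] -0.2065333787644276 1.6010713324504253 32.0667
```

Emit:
move_arm --series '[[[0, 0, 0, 0, 0, -0.03, 0], [0, 0, 0, 0, 0, -0.03, 0]]]'

```text
clock: 32.23
position: [0.5468, -0.027, 0.123]
ee_rot: [0.0, 0.991, -0.133, 0.001]
contact_force: [0.2, 0.2, 5.2]
width: 0.0105
```

```bash
python3 m.py
```

```text
[ 0.54675859 -0.02698201  0.12296171] [0.15 0.18 5.15] [0.174 0.093 0.434] -0.26670377694857667 1.6612377123615323 32.2333
```

Emit:
move_arm --series '[[[0, 0, 0, 0, 0, -0.03, 0], [0, 0, 0, 0, 0, -0.02, 0]]]'

```text
clock: 32.4
position: [0.5468, -0.027, 0.123]
ee_rot: [0.0, 0.987, -0.158, 0.001]
contact_force: [-0.4, 0.3, 5.2]
width: 0.0106
```

```bash
python3 m.py
```

```text
[ 0.54677701 -0.02697782  0.12297067] [-0.42  0.33  5.24] [0.201 0.044 0.378] -0.3169012425343507 1.7114577003844345 32.4
```

Emit:
move_arm --series '[[[0, 0, 0, 0, 0, -0.03, 0], [0, 0, 0, 0, 0, -0.03, 0]]]'

```text
clock: 32.57
position: [0.5468, -0.027, 0.123]
ee_rot: [0.0, 0.982, -0.187, 0.001]
contact_force: [-0.1, 0.0, 4.7]
width: 0.0104
```

```bash
python3 m.py
```

```text
[ 0.5467692  -0.02697303  0.12297211] [-0.15  0.03  4.66] [0.124 0.03  0.456] -0.37716954790328094 1.7716892997053963 32.5667
```

Emit:
move_arm --series '[[[0, 0, 0, 0, 0, -0.03, 0], [0, 0, 0, 0, 0, -0.03, 0]]]'

```text
clock: 32.73
position: [0.5467, -0.027, 0.1229]
ee_rot: [0.0, 0.976, -0.217, 0.001]
contact_force: [-0.5, 1.4, 5.1]
width: 0.0107
```

```bash
python3 m.py
```

```text
[ 0.54674101 -0.02700636  0.1229412 ] [-0.53  1.37  5.13] [0.211 0.072 0.439] -0.4370901908115946 1.8316060726495573 32.7333
```

Emit:
move_arm --series '[[[0, 0, 0, 0, 0, -0.03, 0], [0, 0, 0, 0, 0, -0.03, 0]]]'

```text
clock: 32.9
position: [0.5468, -0.027, 0.123]
ee_rot: [0.0, 0.969, -0.246, 0.001]
contact_force: [0.2, 1.7, 4.9]
width: 0.0105
```

```bash
python3 m.py
```

```text
[ 0.54675917 -0.02703559  0.1229503 ] [0.19 1.66 4.86] [0.157 0.02  0.603] -0.49663966763991335 1.8912684188799436 32.9
```

Torque jumped to 0.60, which looks like the stop. One tiny step to confirm.

Emit:
move_arm --series '[[[0, 0, 0, 0, 0, -0.025, 0], [0, 0, 0, 0, 0, 0, 0]]]'

```text
clock: 33.07
position: [0.5468, -0.027, 0.123]
ee_rot: [0.0, 0.966, -0.257, 0.001]
contact_force: [-0.5, 0.8, 5.3]
width: 0.0105
```

```bash
python3 m.py
```

```text
[ 0.54675395 -0.02701487  0.12296209] [-0.5   0.84  5.29] [0.224 0.007 0.663] -0.5206166514800332 1.915374883688352 33.0667
```

Torque tracks the shank's stiffness (0.66 N m), so it is solid. Unwinding.

Emit:
move_arm --series '[[[0, 0, 0, 0, 0, 0.06, 0], [0, 0, 0, 0, 0, 0.05, 0], [0, 0, 0, 0, 0, 0.05, 0], [0, 0, 0, 0, 0, 0, 0]]]'

```text
clock: 33.4
position: [0.5468, -0.027, 0.123]
ee_rot: [-0.0, 0.984, -0.179, 0.001]
contact_force: [-0.4, 1.2, 5.0]
width: 0.0106
```

```bash
python3 m.py
```

```text
[ 0.54678337 -0.02697024  0.12298717] [-0.39  1.23  4.97] [ 0.241 -0.003  0.219] -0.35979610994313926 1.7541519135805281 33.4
```

Emit:
move_arm --series '[[[0, 0, 0, 0, 0, 0.05, 0], [0, 0, 0, 0, 0, 0, 0], [0, 0, 0, 0, 0, 0, 0.085], [0, 0, 0, 0, 0, 0, 0.085], [0, 0, 0, 0, 0, 0, 0.085], [0, 0, 0, 0, 0, 0, 0.085], [0, 0, 0, 0, 0, 0, 0.085], [0, 0, 0, 0, 0, 0, 0.085], [0, 0, 0, 0, 0, 0, 0.085]]]'

```text
clock: 34.15
position: [0.5462, -0.027, 0.1223]
ee_rot: [0.0, 0.988, -0.156, -0.0]
contact_force: [-0.7, -0.1, -0.0]
width: 0.0848
```

Emit:
move_arm --series '[[[0, 0, 0.01, 0, 0, 0, 0.085], [0, 0, 0.02, 0, 0, 0, 0.085], [0, 0, 0.03, 0, 0, 0, 0.085], [0, 0, 0.03, 0, 0, 0, 0.085], [0, 0, 0, 0, 0, 0, 0.085], [0, 0, 0, 0, 0, 0, 0.085]]]'

```text
clock: 34.65
position: [0.5476, -0.0272, 0.2152]
ee_rot: [0.0, 0.988, -0.156, 0.003]
contact_force: [-0.3, -0.8, -1.0]
width: 0.0848
```

```bash
python3 m.py
python3 - <<'E'
from h import *
s,d=wimg('w14');e=img('scene','s14')
g=e['color'][:,:,::-1]
cv2.imwrite('pics/c14.png',cv2.resize(g[130:260,200:360],(800,600)))
E
```

```text
[ 0.54759538 -0.02718756  0.21521111] [-0.26 -0.83 -1.03] [-0.004  0.017  0.009] -0.3131577597204601 1.707489090858411 34.65
```

View pics/w14.png

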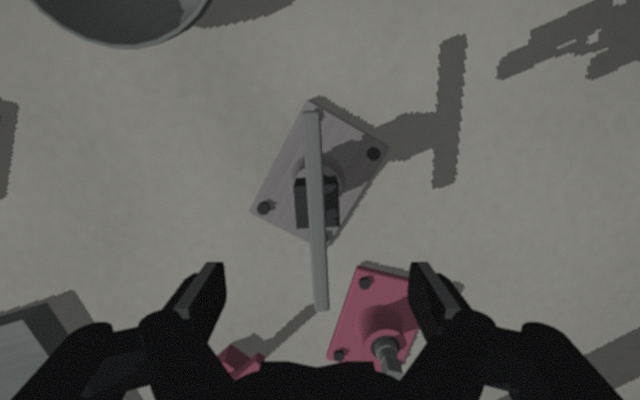

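View pics/c14.png

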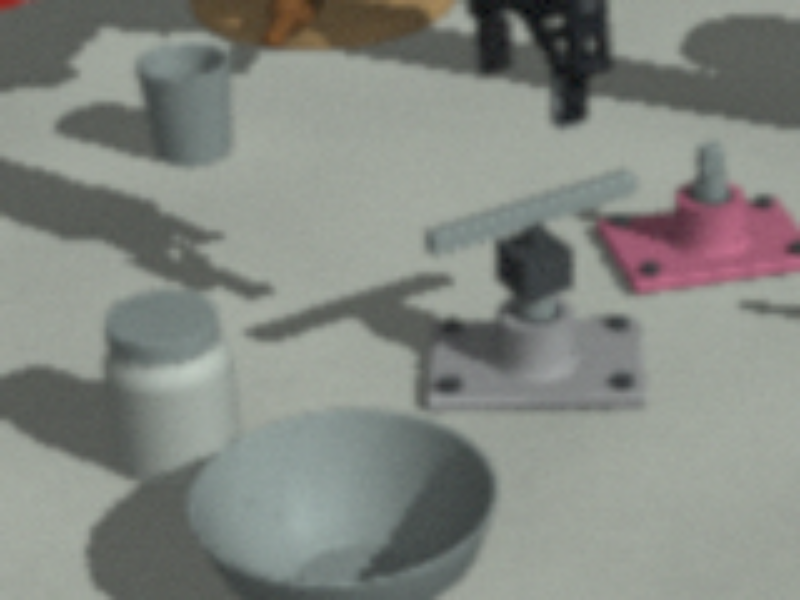

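Wrench sits upright on the tap (bar from (311,112) to (321,309)), the hand is clear and the bystanders haven't moved. Handing in.

```bash
python3 -c "
from h import *
print(manip.sign_off())"
```

```text
the job is handed in; nothing more can be done
None
```

I fitted the wrench on the tap, cleaned the thread with two quarter turns back on the way, and stopped when it came up solid. I then let go and handed the job in at about 35 s. The sign-off gives no verdict.

- **Seating:** My first try met the rim about 2 mm off the tap's axis. The tool's contact force peaked at about 10 N upward, roughly 14 N on the tap. I lifted, measured the foot's centre again from its bolt holes, and the wrench then slid down to its seat without load.
- **Turning:** I turned 3.0 rad clockwise, 1.8 back, about 3.5 clockwise with one regrip of the wrench partway, and 1.8 back. The last stretch was about 2.9 rad clockwise. Cutting fresh crust took about 0.4 N m.
- **Stop:** The torque climbed from 0.44 to 0.60 and then 0.66 N m in the last small steps, so I stopped there. That is about 0.17 rad of wind-up, against the 0.28 rad that snaps the tap. I backed the hand off 0.21 rad to release the wind-up before letting go.
- **Last checks:** The final pictures show the wrench seated upright on the tap, the hand about 9 cm above it, and the cup, jar and bowl where they stood. The scraper was not in those final views, and no move went near it. Thread and backoff cannot be read directly, so I judged them from the angles turned and the torque.
- **Disagreements:** My position measurements of the tap differed by up to 3 mm between views. The bar also shifted about 0.05 to 0.08 rad each time I released it, which is within the socket's free play.

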